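# Turn the oat rounds onto the chopping board

### The job

Press the white cap of the green oil mister fully down and let it spring back, to oil the chopping board; then use the steel turner (spatula) to flip every oat round lying on the worktop over onto the orange chopping board, so that each lies flat on the board with its browned side up, never touching the rounds with the gripper or arm. When all are turned, stand the turner back on its blue mat, wholly on the mat, blade flat, let go of it, and then press the mister cap fully down once more and let it spring back, to oil the browned sides. Leave the other things on the worktop where they are.

Things in the scene. Friction and masses are not known exactly. Their poses are not given: they have to be found in the camera images.
- board: orange chopping board, fixed, 400 mm (x) by 230 mm (y), 10 mm thick; origin at the centre of its underside on the worktop. Its -y edge (upright face 10 mm high, 115 mm from the origin) faces the rounds: a round pushed against it stops there and can be levered up and over onto the board
- round0: oat round (stiff biscuit), loose, about 60 g, 76 mm across, 16 mm thick, both rims bevelled (8 mm in, 6 mm high) so a thin blade can get under. Starts pale side up on the worktop, rim up to 30 mm off the board's -y edge. Origin at the centre of the browned face, z axis from browned to pale face: z up = not yet turned, z down = turned. None if absent
- round1: oat round (stiff biscuit), loose, about 60 g, 76 mm across, 16 mm thick, both rims bevelled (8 mm in, 6 mm high) so a thin blade can get under. Starts pale side up on the worktop, rim up to 30 mm off the board's -y edge. Origin at the centre of the browned face, z axis from browned to pale face: z up = not yet turned, z down = turned. None if absent
- round2: oat round (stiff biscuit), loose, about 60 g, 76 mm across, 16 mm thick, both rims bevelled (8 mm in, 6 mm high) so a thin blade can get under. Starts pale side up on the worktop, rim up to 30 mm off the board's -y edge. Origin at the centre of the browned face, z axis from browned to pale face: z up = not yet turned, z down = turned. None if absent
- round3: oat round (stiff biscuit), loose, about 60 g, 76 mm across, 16 mm thick, both rims bevelled (8 mm in, 6 mm high) so a thin blade can get under. Starts pale side up on the worktop, rim up to 30 mm off the board's -y edge. Origin at the centre of the browned face, z axis from browned to pale face: z up = not yet turned, z down = turned. None if absent
- round0_centre (a point): centre of round0, 8 mm from either face
- round1_centre (a point): centre of round1, 8 mm from either face
- round2_centre (a point): centre of round2, 8 mm from either face
- round3_centre (a point): centre of round3, 8 mm from either face
- turner: steel turner, black handle, loose, about 140 g, stands by itself on blade and rear foot. x from handle to tip, z up; origin under mid-handle, level with the blade's underside. Blade z 0 to 2.5 mm, x 75 to 165, 60 wide; neck slopes up to the handle, a bar 20 wide (y), z 45 to 67, x -85 to 45; foot 56 wide at x -70 to -86
- turner_grip (a point): middle of the turner's handle, x 0, z 56 mm: where to pinch it across y
- turner_tip (a point): middle of the blade's front edge, underside (x 165 mm, z 0)
- turner_heel (a point): rear end of the turner's foot, underside (x -86 mm, z 0)
- mat: blue mat for the turner, fixed, 300 mm (x) by 160 mm (y), 4 mm thick; origin at the centre of its underside on the worktop
- mister: green oil mister can with a yellow band, fixed upright on a 90 mm square dark plate, 58 mm across; origin at the centre of the plate's underside
- cap (a joint): travel of the mister's sprung white cap, m: 0 up, 0.008 fully down (about 5.5 N); springs back by itself
- cap_top (a point): centre of the top of the white cap (34 mm across, 22 mm high, 182 mm above the worktop when up)
- ramekin: white ceramic ramekin: a bystander, leave it alone
- saltpot: glass salt pot: a bystander, leave it alone
- timer: red kitchen timer: a bystander, leave it alone
- spicejar: spice jar with orange lid: a bystander, leave it alone
- pepperbowl: steel bowl: a bystander, leave it alone

How it is judged:
By the outcome, as a careful person would: the job done as asked, in the order asked, and still so for the second after the job is handed in, with the robot touching nothing.
Of round0, round1, round2, round3 only 3 to 4 are there at a start; the rules pass over those that are not, and their reading is None.
At some moment in a run one of round0, round1, round2, round3 may be knocked a few centimetres aside while the robot is not near it.
Once in a run the grip may slacken for a moment while it holds something.
It also fails if it takes over 208 s, if anything falls off the work surface, if the arm or the gripper's body presses on something with over 40 N, if the wrist force passes 120 N, or if a joint passes its speed limit or range.

### The arm

A 6-joint arm with a two-finger parallel gripper is mounted at the origin on the work surface. World frame = base frame: x ahead of the robot, y to its left, z up, the work surface at z = 0. Lengths are in m, angles in rad, forces in N, time in s.
With the tool pointing down it reaches from about 0.35 to 0.975 m from the base axis. Payload 4.9 kg.
Tool frame: the origin (TCP) lies midway between the tips of the shut fingers; the grasp point (between the pads) lies 19 mm behind it; z points along the fingers, y is the line along which they close (so a half turn about z gives the same grasp; the last joint's range is limited). The gripper opens to 85 mm and grips with 20 to 120 N. Pads are 22 mm wide; open, the fingers measure 114 mm over their backs; the gripper's body (76 mm by 85 mm) begins 54 mm behind the grasp point. The pads swing forward as they close: fully open they stand 13 mm farther back than shut.
Start: joints at [1.038, 0.053, 1.613, -0, 1.476, -0.119], TCP at [0.251, 0.572, 0.231] pointing down, gripper open.
Joint ranges: [-3.01, 3.01], [-1.01, 2.22], [0.06, 2.58], [-1.02, 4.17], [0.09, 2.62], [-3.14, 3.14]. Speed limits (rad/s): [2.57, 2.57, 3.14, 3.14, 3.14, 3.14].

### API

Orientations are given as a unit quaternion [w, x, y, z].
In Python, from plant import manip gives the robot as it stands.
- The arm moves only by the tool move_arm, never from a script. Its argument "increments" is one flat list of numbers, 5 for each row, row after row: the shift along the tool's x, y, z in mm, then the turn about the tool's z in rad, then the opening, from 0 (shut) to 1 (fully open). In form: [tx, ty, tz, spin, jaw, tx, ty, tz, spin, jaw, ...]. A call has 1 to 8 rows; each row shifts and turns the commanded pose from where the row before left it, along the tool's axes as they then stand; what a row does not reach is not made up. A row lasts 1/12 s, in which the tool goes at most 41.7 mm and 7.16 degrees, less where a joint would pass 70% of its speed; a pose out of reach is approached as far as the arm can. A call with a gripper value outside its range is refused whole. The fingers move at their own pace and stop on an object; the grip force is fixed at half the most. Time passes only in rows, so rows that do not move let the fingers close. It gives the time, the measured TCP pose, the force, the opening and the grip force at its end, in the units of the state.
- manip.state(): the state, without advancing time (a new reading comes with each control period).
- manip.grab_frame(name): name is "scene" or "side" or "wrist"; returns a dict with "image" (480x640x3 uint8, blue, green, red), "fov_y" (degrees; the focal length in pixels is half the picture's height over the tangent of half this angle, whatever the lens; pixels are square), "cx", "cy" (the principal point, pixels), "eye" and "rotation" of the camera in the world; the wrist camera has in their place "T_tool_cam" (4x4, takes a point from camera to tool coordinates, whose origin is the TCP and whose axes are the flange's). Camera axes: x right, y down, z forward; pixel columns grow to the right and rows downward; lengths in m; the calibration is good to about 2 mm. A picture is of the moment at which its call begins: read the wrist's pose just before it. There is no depth.
- manip.job_done(): hands the job in; it is judged then, once.
The state is a dict: "time": time; "joint_pos": joint angles; "joint_vel": joint speeds; "joint_efforts": joint torques, N m; "tool_pos": TCP position; "tool_rot": TCP orientation; "contact_force": force on the tool from outside, world axes, zero at the start; "ft_torque": the same for the moment, N m; "gripper_width": opening from 0.0 (shut) to 1.0 (fully open); "grasp_force": force on a finger pad.
Only numpy, scipy, OpenCV 4.12 (cv2) and the standard library are available. Lean on these libraries where they do the work, as an engineer would, in place of code of your own. Each camera call takes 0.05 s, during which the arm holds its last target. There are 200 camera calls.

## Working session

There is one attempt and no reset: what is moved stays moved. The work goes in short steps, Python scripts to look and compute and a tool call to move; the robot and the scene stay as the last step left them, time stands still between calls to the robot, and variables do not carry over. Pictures are saved under pics/ and viewed, at most 14 in all, crops included, and the job is handed in when it is done.

Besides the shell and the picture viewer there is one more tool, called after "Call:" by a JSON object that holds its "fn" and its "kwargs". move_arm: Moves the arm, as the interface text tells. Its arguments: {"type":"object","properties":{"increments":{"type":"array"}},"required":["increments"]}

```bash
mkdir -p pics; cat > h.py <<'E'
import numpy as np, cv2
from plant import manip
def cam(f):
    h,w=f["image"].shape[:2]; fl=h/2/np.tan(np.radians(f["fov_y"])/2)
    return fl
def grab(n,save=None):
    f=manip.grab_frame(n)
    if save: cv2.imwrite("pics/"+save,f["image"])
    return f
def ray(f,u,v,z):
    "world point at height z seen at pixel u,v (fixed cams)"
    fl=cam(f); d=np.array(f["rotation"])@np.array([(u-f["cx"])/fl,(v-f["cy"])/fl,1.])
    e=np.array(f["eye"]); return e+d*(z-e[2])/d[2]
def proj(f,P):
    fl=cam(f); c=(np.array(P)-np.array(f["eye"]))@np.array(f["rotation"])
    return np.array([f["cx"]+fl*c[...,0]/c[...,2],f["cy"]+fl*c[...,1]/c[...,2]]).T
E
python3 - <<'E'
from h import *
import pickle
fs={}
for n in ("scene","side"):
    f=grab(n,n+"0.png"); fs[n]=f
    print(n,f["fov_y"],f["cx"],f["cy"],np.round(f["eye"],3),np.round(f["rotation"],3).tolist())
pickle.dump(fs,open("f0.pkl","wb"))
s=manip.state(); print(s)
E
```

```text
scene 53.277901229974105 317.9673646743011 240.85727127586156 [ 0.916 -0.636  0.923] [-0.372, 0.894, 0.227, -0.104]
side 49.38928863292033 318.858241565873 244.9729558558533 [ 0.253 -0.987  0.988] [-0.429, 0.894, -0.119, 0.045]
{'time': 0.1, 'joint_pos': array([ 1.03802010e+00,  5.32986749e-02,  1.61419317e+00, -2.23576019e-05,
        1.47599065e+00, -1.18991802e-01]), 'joint_vel': array([-4.24886779e-04, -1.95416837e-03, -4.07128039e-03,  1.17680069e-03,
        4.13053407e-04, -5.24707241e-05]), 'joint_efforts': array([ 3.16586884e-04, -3.94905496e+01, -3.71361852e+01, -8.14753389e-05,
        3.93859606e-03,  9.31481239e-07]), 'tool_pos': array([0.25100362, 0.57175246, 0.23015931]), 'tool_rot': array([-2.91971075e-04,  2.05418250e-01,  9.78673822e-01, -8.98750299e-04]), 'contact_force': array([ 0.12657672, -0.13302419, -0.26852548]), 'ft_torque': array([-0.05794198,  0.01712854,  0.04148447]), 'grasp_force': 0.0, 'gripper_width': 1.0019717431732225}
```

View pics/scene0.png

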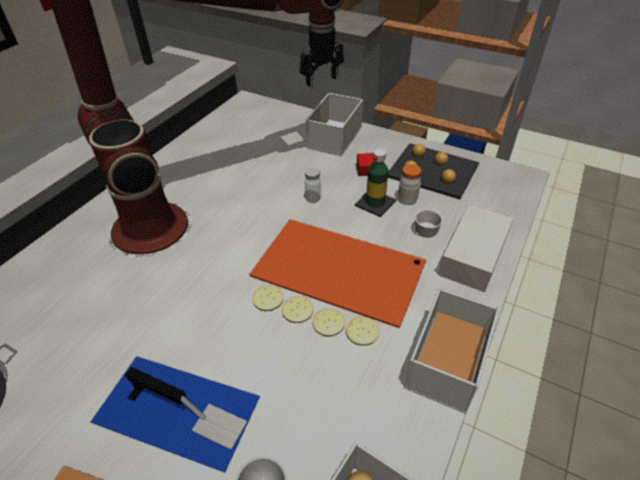

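View pics/side0.png

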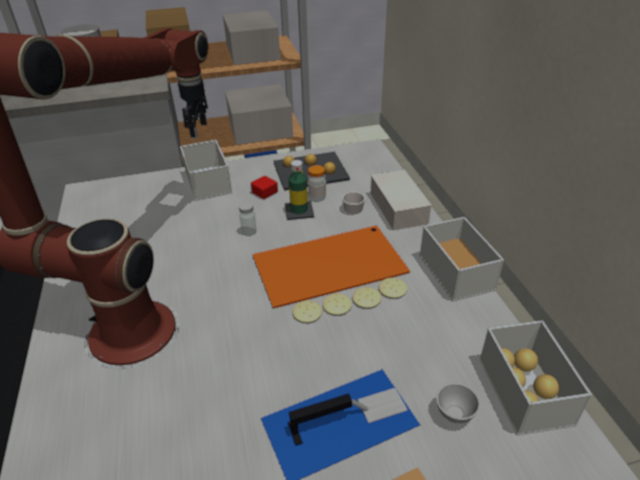

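```bash
sed -i '2i from scipy.spatial.transform import Rotation as Ro\ndef RM(f):\n    q=np.array(f["rotation"]); return Ro.from_quat([q[1],q[2],q[3],q[0]]).as_matrix()' h.py; sed -i 's/np.array(f\["rotation"\])@/RM(f)@/; s/@np.array(f\["rotation"\])/@RM(f)/' h.py
cat >> h.py <<'E'
def tri(fa,pa,fb,pb):
    A=[];b=[]
    for f,p in ((fa,pa),(fb,pb)):
        fl=cam(f); d=RM(f)@np.array([(p[0]-f["cx"])/fl,(p[1]-f["cy"])/fl,1.]); d/=np.linalg.norm(d)
        M=np.eye(3)-np.outer(d,d); A.append(M); b.append(M@np.array(f["eye"]))
    x=np.linalg.lstsq(np.vstack(A),np.hstack(b),rcond=None)[0]
    return x, sum(np.linalg.norm(m@x-v) for m,v in zip(A,b))
def blobs(f,lo,hi,amin,roi=None):
    hsv=cv2.cvtColor(f["image"],cv2.COLOR_BGR2HSV); m=cv2.inRange(hsv,lo,hi)
    n,l,s,c=cv2.connectedComponentsWithStats(m)
    return [(c[i],s[i],l==i) for i in range(1,n) if s[i][4]>=amin]
E
python3 - <<'E'
from h import *
import pickle
fs=pickle.load(open("f0.pkl","rb"))
for n,f in fs.items():
    print(n)
    for nm,lo,hi,a,z in (("round",(22,50,120),(36,160,255),150,.013),("board",(3,190,120),(14,255,255),3000,.010),("mat",(105,170,60),(125,255,255),3000,.004)):
        for c,s,m in blobs(f,lo,hi,a):
            cn=max(cv2.findContours(m.astype(np.uint8),0,1)[0],key=len)
            if nm=="round":
                P=np.array([ray(f,u,v,.014) for u,v in cn[:,0]])
                print(nm,c.round(1),s[4],ray(f,*c,.014).round(4),"ext",np.ptp(P,0).round(3))
            else:
                P=np.array([ray(f,u,v,z) for u,v in cn[:,0]],np.float32)
                print(nm,c.round(1),s[4],cv2.minAreaRect(P[:,:2]), cv2.boxPoints(cv2.minAreaRect(P[:,:2])).round(3).tolist())
s=fs["scene"]["image"];d=fs["side"]["image"]
a=cv2.resize(s[140:220,340:440],None,fx=4,fy=4,interpolation=2)
b=cv2.resize(d[150:230,250:350],None,fx=4,fy=4,interpolation=2)
c=cv2.resize(d[370:475,255:425],None,fx=4,fy=4,interpolation=2)[:280,:]
c1=cv2.resize(s[350:475,85:270],None,fx=4.3,fy=4.3,interpolation=2)
c2=cv2.resize(d[370:475,255:425],None,fx=4.5,fy=4.5,interpolation=2)
cv2.imwrite("pics/mist.png",np.hstack([a,b])); cv2.imwrite("pics/ts.png",c1); cv2.imwrite("pics/td.png",c2)
E
```

```text
scene
round [267.3 297. ] 570 [ 0.4404 -0.0618  0.014 ] ext [0.074 0.075 0.   ]
round [297.  308.4] 586 [ 0.5217 -0.0576  0.014 ] ext [0.075 0.074 0.   ]
round [328.2 320.9] 623 [ 0.604  -0.0545  0.014 ] ext [0.074 0.075 0.   ]
round [362.3 329.7] 630 [ 0.6835 -0.0392  0.014 ] ext [0.075 0.074 0.   ]Traceback (most recent call last):
  File "<stdin>", line 14, in <module>
cv2.error: OpenCV(4.12.0) /io/opencv/modules/imgproc/src/convhull.cpp:143: error: (-215:Assertion failed) total >= 0 && (depth == CV_32F || depth == CV_32S) in function 'convexHull'
```

```bash

cat > m.py <<'E'
from h import *
import pickle
fs=pickle.load(open("f0.pkl","rb"))
for n,f in fs.items():
    print(n)
    for nm,lo,hi,a,z in (("round",(22,50,120),(36,160,255),150,.013),("board",(3,190,120),(14,255,255),3000,.010),("mat",(105,170,60),(125,255,255),3000,.004)):
        for c,s,m in blobs(f,lo,hi,a):
            cn=max(cv2.findContours(m.astype(np.uint8),0,1)[0],key=len)
            if nm=="round":
                P=np.array([ray(f,u,v,.014) for u,v in cn[:,0]])
                print(nm,c.round(1),s[4],ray(f,*c,.014).round(4),"ext",np.ptp(P,0).round(3))
            else:
                P=np.array([ray(f,u,v,z)[:2] for u,v in cn[:,0]]).astype(np.float32).copy()
                print(nm,c.round(1),s[4],cv2.minAreaRect(P), cv2.boxPoints(cv2.minAreaRect(P)).round(3).tolist())
s=fs["scene"]["image"];d=fs["side"]["image"]
a=cv2.resize(s[140:220,340:440],None,fx=4,fy=4,interpolation=2)
b=cv2.resize(d[150:230,250:350],None,fx=4,fy=4,interpolation=2)
c1=cv2.resize(s[350:475,85:270],None,fx=4.2,fy=4.2,interpolation=2)
c2=cv2.resize(d[370:475,255:425],None,fx=4.5,fy=4.5,interpolation=2)
cv2.imwrite("pics/mist.png",np.hstack([a,b])); cv2.imwrite("pics/ts.png",c1); cv2.imwrite("pics/td.png",c2)
E
python3 m.py
```

```text
scene
round [267.3 297. ] 570 [ 0.4404 -0.0618  0.014 ] ext [0.074 0.075 0.   ]
round [297.  308.4] 586 [ 0.5217 -0.0576  0.014 ] ext [0.075 0.074 0.   ]
round [328.2 320.9] 623 [ 0.604  -0.0545  0.014 ] ext [0.074 0.075 0.   ]
round [362.3 329.7] 630 [ 0.6835 -0.0392  0.014 ] ext [0.075 0.074 0.   ]
board [341.1 271. ] 9958 ((0.54598069190979, 0.10911296308040619), (0.3945084512233734, 0.2270156443119049), 4.57349967956543) [[0.3400000035762787, 0.2070000022649765], [0.3580000102519989, -0.019999999552965164], [0.7519999742507935, 0.012000000104308128], [0.734000027179718, 0.23800000548362732]]
mat [159.6 424.7] 5411 ((0.43493449687957764, -0.4089498221874237), (0.29600781202316284, 0.10864946991205215), 9.710027694702148) [[0.2800000011920929, -0.3799999952316284], [0.2980000078678131, -0.4869999885559082], [0.5899999737739563, -0.43799999356269836], [0.5720000267028809, -0.33000001311302185]]
side
round [379.2 291.6] 778 [ 0.6431 -0.0489  0.014 ] ext [0.154 0.091 0.   ]
round [336.5 302.8] 406 [ 0.5217 -0.0582  0.014 ] ext [0.074 0.077 0.   ]
round [306.6 310.2] 428 [ 0.4404 -0.0627  0.014 ] ext [0.073 0.076 0.   ]
board [327.1 265.4] 7115 ((0.5465948581695557, 0.1054324060678482), (0.3933145999908447, 0.22515106201171875), 4.607001304626465) [[0.34200000762939453, 0.20200000703334808], [0.36000001430511475, -0.023000000044703484], [0.7519999742507935, 0.008999999612569809], [0.734000027179718, 0.2329999953508377]]
mat [332.7 429.9] 6902 ((0.43277114629745483, -0.38773399591445923), (0.29487985372543335, 0.15528973937034607), 10.012391090393066) [[0.27399998903274536, -0.3370000123977661], [0.3009999990463257, -0.49000000953674316], [0.5910000205039978, -0.4390000104904175], [0.5640000104904175, -0.28600001335144043]]
```

View pics/mist.png

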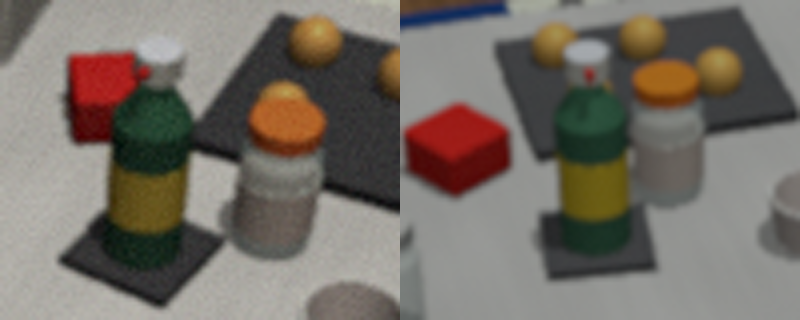

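View pics/ts.png

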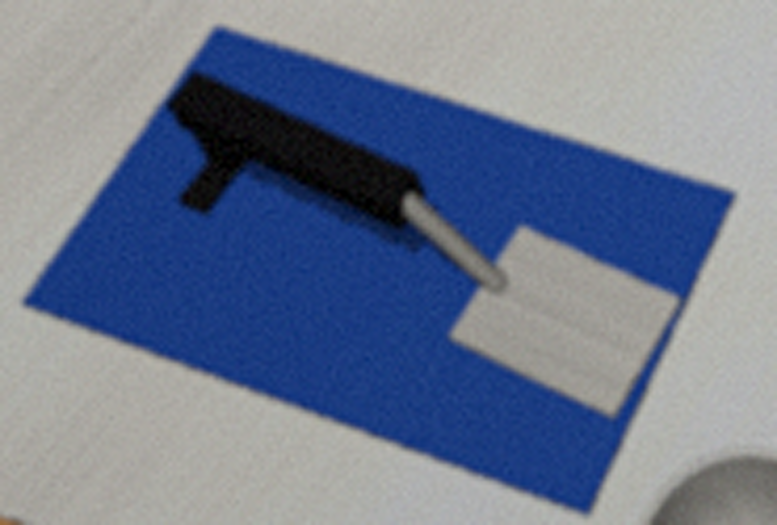

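View pics/td.png

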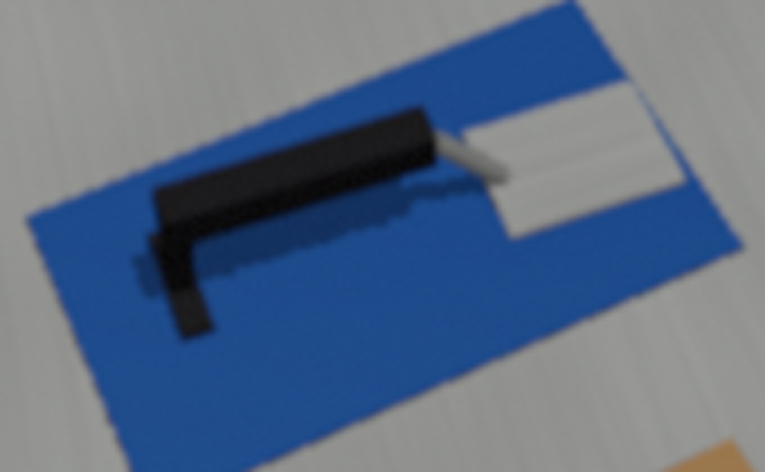

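```bash
cat >> h.py <<'E'
def toolR(s):
    q=s["tool_rot"]; return Ro.from_quat([q[1],q[2],q[3],q[0]]).as_matrix()
def shift(P,s=None):
    "world target -> tool-axis shift in mm"
    s=s or manip.state(); return (toolR(s).T@(np.array(P)-s["tool_pos"])*1000).round(1)
E
python3 - <<'E'
from h import *
import pickle
fs=pickle.load(open("f0.pkl","rb")); S,D=fs["scene"],fs["side"]
p,e=tri(S,(379.6,151.6),D,(296.4,161.6)); print("cap",p.round(4),e, ray(S,379.6,151.6,.182).round(4),ray(D,296.4,161.6,.182).round(4))
q=lambda a,s,o:((a[0]+.5)/s-.5+o[0],(a[1]+.5)/s-.5+o[1])
bs=[ray(S,*q(a,4.2,(85,350)),.0065)[:2] for a in ((522,226),(680,300),(613,417),(452,338))]
bd=[ray(D,*q(a,4.5,(255,370)),.0065)[:2] for a in ((466,128),(628,80),(684,182),(512,240))]
for b in (bs,bd):
    b=np.array(b); t=(b[1]+b[2])/2; k=(b[0]+b[3])/2; d=t-k; L=np.linalg.norm(d); d/=L
    print(b.round(4).tolist(),"L",L,"W",np.linalg.norm(b[1]-b[2]),"ang",np.degrees(np.arctan2(d[1],d[0])),"tip",t,"grip",((t+k)/2-d*.120).round(4))
hs=[ray(D,*q(a,4.5,(255,370)),.071)[:2] for a in ((155,188),(420,107))]
print("handle left top edge (side)",np.round(hs,4).tolist())
hs=[ray(S,*q(a,4.2,(85,350)),.071)[:2] for a in ((200,73),(413,170))]
print("handle left top edge (scene)",np.round(hs,4).tolist())
print("shift to above cap",shift([*p[:2],.232]))
E
```

```text
cap [0.524  0.391  0.1871] 0.0005574386758304745 [0.5211 0.3985 0.182 ] [0.5257 0.3992 0.182 ]
[[0.4834, -0.3455], [0.5724, -0.3394], [0.5772, -0.3989], [0.4893, -0.4052]] L 0.08865999185841092 W 0.059676017598579906 ang 4.025974144777177 tip [ 0.57482595 -0.36911826] grip [ 0.4109 -0.3807]
[[0.4883, -0.345], [0.5742, -0.3399], [0.579, -0.4012], [0.4901, -0.4089]] L 0.08761659999657426 W 0.06152716230221913 ang 4.170577848967936 tip [ 0.57661468 -0.37055211] grip [ 0.4132 -0.3825]
handle left top edge (side) [[0.3295, -0.38], [0.456, -0.3708]]
handle left top edge (scene) [[0.3284, -0.3777], [0.4523, -0.3681]]
shift to above cap [-322.6  -55.8   -1.8]
```

Call:
{"fn": "move_arm", "kwargs": {"increments": [-40,-6.3,0,0,0,-40,-6.3,0,0,0,-40,-6.3,0,0,0,-40,-6.3,0,0,0,-40,-6.3,0,0,0,-40,-6.3,0,0,0,-40,-6.3,0,0,0,-40,-6.3,0,0,0]}}

```text
time: 0.77
tool_pos: [0.5252, 0.3959, 0.2307]
tool_rot: [-0.0, 0.205, 0.979, -0.0]
contact_force: [0.2, 0.1, -0.6]
gripper_width: -0.002
grasp_force: 0.0
```

Call:
{"fn": "move_arm", "kwargs": {"increments": [0,0,10,0,0,0,0,10,0,0,0,0,10,0,0,0,0,10,0,0,0,0,5,0,0,0,0,3,0,0,0,0,0,0,0,0,0,0,0,0]}}

```text
time: 1.43
tool_pos: [0.5237, 0.3981, 0.1836]
tool_rot: [0.0, 0.205, 0.979, 0.0]
contact_force: [-0.4, -0.7, 0.9]
gripper_width: -0.002
grasp_force: 0.0
```

Call:
{"fn": "move_arm", "kwargs": {"increments": [0,0,2,0,0,0,0,2,0,0,0,0,2,0,0,0,0,2,0,0,0,0,0,0,0,0,0,0,0,0]}}

```text
time: 1.93
tool_pos: [0.5244, 0.398, 0.1762]
tool_rot: [0.0, 0.205, 0.979, 0.001]
contact_force: [-0.9, 2.6, 4.4]
gripper_width: 0.001
grasp_force: 2.1
```

Call:
{"fn": "move_arm", "kwargs": {"increments": [0,0,1.5,0,0,0,0,1.5,0,0,0,0,0,0,0,0,0,0,0,0]}}

```text
time: 2.27
tool_pos: [0.5245, 0.398, 0.174]
tool_rot: [0.001, 0.205, 0.979, 0.001]
contact_force: [-2.6, 1.9, 8.5]
gripper_width: -0.003
grasp_force: 4.2
```

Call:
{"fn": "move_arm", "kwargs": {"increments": [0,0,1,0,0,0,0,0,0,0,0,0,0,0,0]}}

```text
time: 2.52
tool_pos: [0.5245, 0.398, 0.174]
tool_rot: [0.001, 0.205, 0.979, 0.001]
contact_force: [-3.2, 0.3, 11.4]
gripper_width: 0.0
grasp_force: 5.8
```

Call:
{"fn": "move_arm", "kwargs": {"increments": [0,0,-20,0,0,0,0,-40,0,0,0,0,-20,0,0,-10.5,-38,0,0,1,-10.5,-38,0,0,1,-10.5,-38,0,0,1,-10.5,-38,0,0,1,-10.5,-38,0,0,1]}}

```text
time: 3.18
tool_pos: [0.4945, 0.2001, 0.2496]
tool_rot: [-0.001, 0.205, 0.979, -0.001]
contact_force: [0.1, -0.1, -0.0]
gripper_width: 0.706
grasp_force: 0.0
```

Call:
{"fn": "move_arm", "kwargs": {"increments": [-10.5,-38,0,0,1,-10.5,-38,0,0,1,-10.5,-38,0,0,1,-10.5,-38,0,0,1,-10.5,-38,0,0,1,-10.5,-38,0,0,1,-10.5,-38,0,0,1,-10.5,-38,0,0,1]}}

```text
time: 3.85
tool_pos: [0.4488, -0.1118, 0.25]
tool_rot: [-0.001, 0.206, 0.979, -0.0]
contact_force: [1.4, 0.2, -1.0]
gripper_width: 1.001
grasp_force: 0.0
```

Call:
{"fn": "move_arm", "kwargs": {"increments": [-10.5,-38,0,0,1,-10.5,-38,0,0,1,-10.5,-38,0,0,1,-10.5,-38,0,0,1,-10.5,-38,0,0,1,-10.5,-38,0,0,1,-10.5,-38,0,0,1,0,0,0,0.12,1]}}

```text
time: 4.52
tool_pos: [0.4079, -0.3882, 0.2492]
tool_rot: [-0.002, 0.267, 0.964, -0.001]
contact_force: [-1.1, 1.9, 0.2]
gripper_width: 0.998
grasp_force: 0.0
```

Call:
{"fn": "move_arm", "kwargs": {"increments": [0,0,0,0.12,1,0,0,0,0.12,1,0,0,0,0.12,1,0,0,0,0.12,1,0,0,0,0.12,1,0,0,0,0.12,1,0,0,0,0.12,1,0,0,0,0.12,1]}}

```text
time: 5.18
tool_pos: [0.4097, -0.3827, 0.2496]
tool_rot: [-0.002, 0.682, 0.732, -0.0]
contact_force: [-0.6, -0.1, 0.6]
gripper_width: 0.999
grasp_force: 0.0
```

Call:
{"fn": "move_arm", "kwargs": {"increments": [0,0,0,0.12,1,0,0,0,0.12,1,0,0,0,0.12,1,0,0,0,0.12,1,0,0,0,0.12,1,0,0,0,0.12,1,0,0,0,0.12,1,0,0,0,0.12,1]}}

```text
time: 5.85
tool_pos: [0.4097, -0.3826, 0.2496]
tool_rot: [-0.001, 0.943, 0.334, -0.001]
contact_force: [-0.2, -0.1, 0.8]
gripper_width: 1.0
grasp_force: 0.0
```

Call:
{"fn": "move_arm", "kwargs": {"increments": [0,0,0,0.12,1,0,0,0,0.12,1,0,0,0,0.12,1,0,0,0,0.12,1,0,0,0,0.12,1,0,0,0,0,1]}}

```text
time: 6.35
tool_pos: [0.4098, -0.3826, 0.2497]
tool_rot: [-0.001, 0.999, 0.043, -0.001]
contact_force: [-0.6, -0.6, -0.3]
gripper_width: 0.995
grasp_force: 0.0
```

```bash
python3 - <<'E'
from h import *
s=manip.state(); R=toolR(s); print(s["tool_pos"].round(4),"tooly ang",np.degrees(np.arctan2(R[1,1],R[0,1])),R[:,2].round(3),s["joint_pos"].round(3))
print(shift([.412,-.3815,.1]))
f=grab("wrist","w1.png"); print(f["fov_y"],np.round(f["T_tool_cam"],3).tolist())
E
```

```text
[ 0.4098 -0.3826  0.2497] tooly ang -85.09680747755915 [-0.003  0.002 -1.   ] [-8.830e-01 -1.090e-01  1.741e+00 -1.000e-03  1.513e+00  6.020e-01]
[  2.7  -0.7 149.7]
69.69970583999113 [[0.0, -0.948, -0.317, 0.081], [1.0, 0.0, 0.0, -0.0], [-0.0, -0.317, 0.948, -0.143], [0.0, 0.0, 0.0, 1.0]]
```

View pics/w1.png

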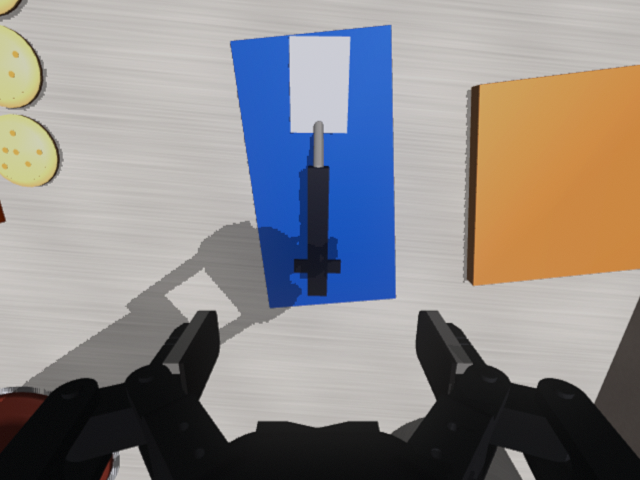

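Call:
{"fn": "move_arm", "kwargs": {"increments": [2.7,-0.7,30,0.013,1,0,0,38,0,1,0,0,38,0,1,0,0,38,0,1,0,0,30,0,1,0,0,20,0,1,0,0,11,0,1,0,0,5,0,1]}}

```text
time: 7.07
tool_pos: [0.412, -0.3806, 0.0386]
tool_rot: [-0.002, 0.999, 0.038, -0.002]
contact_force: [0.5, 1.4, 0.3]
gripper_width: 1.0
grasp_force: 0.0
```

Call:
{"fn": "move_arm", "kwargs": {"increments": [0,0,0,0,0,0,0,0,0,0,0,0,0,0,0,0,0,0,0,0,0,0,0,0,0,0,0,0,0,0,0,0,0,0,0,0,0,0,0,0]}}

```text
time: 7.73
tool_pos: [0.414, -0.3826, 0.0427]
tool_rot: [0.001, 0.999, 0.038, 0.001]
contact_force: [-1.0, 2.0, 5.3]
gripper_width: 0.224
grasp_force: 59.8
```

Call:
{"fn": "move_arm", "kwargs": {"increments": [0,0,-5,0,0,0,0,-5,0,0,0,0,-10,0,0,0,0,-10,0,0,0,0,-10,0,0,0,0,0,0,0]}}

```text
time: 8.23
tool_pos: [0.4147, -0.3835, 0.0847]
tool_rot: [0.002, 0.999, 0.037, 0.002]
contact_force: [0.3, -0.5, -0.6]
gripper_width: 0.223
grasp_force: 58.8
```

```bash
python3 - <<'E'
from h import *
s=manip.state(); R=toolR(s); print(s["tool_pos"].round(4),"tooly ang",np.degrees(np.arctan2(R[1,1],R[0,1])),s["gripper_width"],s["grasp_force"])
f=grab("wrist"); g=grab("side")
cv2.imwrite("pics/g1.png",np.hstack([cv2.resize(f["image"][:,120:520],(400,480)),cv2.resize(g["image"][340:460,255:355],(400,480))]))
E
```

```text
[ 0.4147 -0.3835  0.0847] tooly ang -85.71493764495133 0.22256239513587728 58.79012167453766
```

View pics/g1.png

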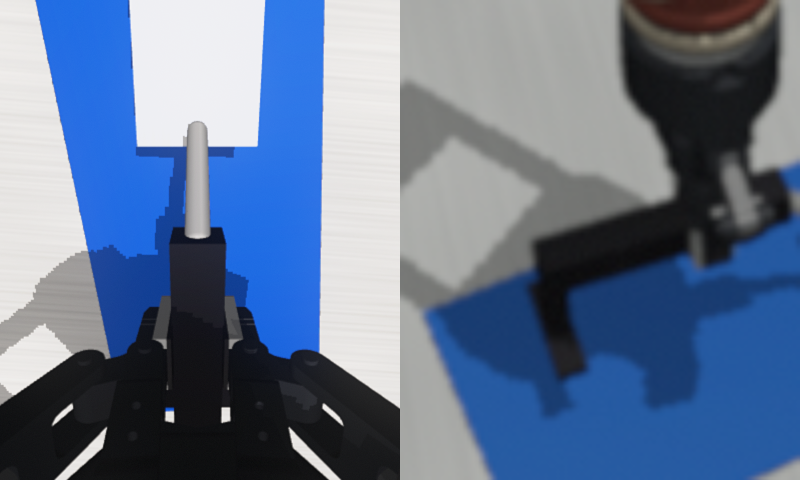

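Call:
{"fn": "move_arm", "kwargs": {"increments": [0,0,-30,0,0,0,0,-30,0,0,0,0,0,-0.1,0,0,0,0,-0.12,0,0,0,0,-0.12,0,0,0,0,-0.12,0,0,0,0,-0.12,0,0,0,0,-0.12,0]}}

```text
time: 9.0
tool_pos: [0.413, -0.3815, 0.1404]
tool_rot: [-0.001, 0.925, 0.381, -0.0]
contact_force: [0.2, 0.2, -2.1]
gripper_width: 0.223
grasp_force: 59.0
```

Call:
{"fn": "move_arm", "kwargs": {"increments": [0,0,0,-0.12,0,0,0,0,-0.12,0,0,0,0,-0.12,0,0,0,0,-0.12,0,0,0,0,-0.12,0,0,0,0,-0.12,0,0,0,0,-0.12,0,0,0,0,-0.036,0]}}

```text
time: 9.67
tool_pos: [0.413, -0.3815, 0.1404]
tool_rot: [-0.001, 0.677, 0.736, 0.0]
contact_force: [0.7, -0.6, -2.3]
gripper_width: 0.223
grasp_force: 59.0
```

Call:
{"fn": "move_arm", "kwargs": {"increments": [13.5,37,0,0,0,13.5,37,0,0,0,13.5,37,0,0,0,13.5,37,0,0,0,13.5,37,0,0,0,13.5,37,0,0,0,13.5,37,0,0,0,13.5,37,0,0,0]}}

```text
time: 10.33
tool_pos: [0.7009, -0.2493, 0.14]
tool_rot: [-0.001, 0.678, 0.735, -0.0]
contact_force: [0.3, -0.4, -1.7]
gripper_width: 0.224
grasp_force: 59.3
```

Call:
{"fn": "move_arm", "kwargs": {"increments": [0,0,15,0,0,0,0,20,0,0,0,0,20,0,0,0,0,10,0,0,0,0,0,0,0]}}

```text
time: 10.75
tool_pos: [0.6969, -0.2494, 0.0711]
tool_rot: [-0.004, 0.678, 0.735, -0.001]
contact_force: [-0.9, 0.7, -0.6]
gripper_width: 0.223
grasp_force: 59.6
```

```bash
cat > look.py <<'E'
import sys
from h import *
s=manip.state(); R=toolR(s); print(s["time"],s["tool_pos"].round(4),"toolx ang",np.degrees(np.arctan2(R[1,0],R[0,0])).round(2),s["contact_force"].round(1))
S=grab("scene"); D=grab("side")
ou=lambda n,a:cv2.imwrite("pics/"+n,a)
if len(sys.argv)>1:
    x0,y0,x1,y1=240,210,440,360
    a=cv2.resize(S["image"][y0:y1,x0:x1],(400,300),interpolation=2); a=cv2.resize(S["image"][230:420,250:440],(400,400),interpolation=2)
    b=cv2.resize(D["image"][240:430,270:460],(400,400),interpolation=2); ou(sys.argv[1],np.hstack([a,b]))
for nm,f in (("S",S),("D",D)):
    for c,st,m in blobs(f,(22,50,120),(36,160,255),100): print(nm,"pale",st[4],ray(f,*c,.014)[:2].round(4))
    for c,st,m in blobs(f,(8,60,40),(20,230,255),100):
        p=ray(f,*c,.024)[:2]
        if .3<p[0]<.8 and -.15<p[1]<.25: print(nm,"brown?",st[4],p.round(4))
E
python3 look.py a1.png
```

```text
10.75 [ 0.6969 -0.2494  0.0711] toolx ang 94.58 [-0.9  0.7 -0.6]
S pale 562 [ 0.6824 -0.0359]
S brown? 4667 [0.657  0.1223]
S brown? 1010 [0.4651 0.037 ]
S brown? 250 [ 0.4375 -0.0837]
S brown? 148 [ 0.5333 -0.0968]
D pale 662 [ 0.6381 -0.0466]
D pale 686 [ 0.4812 -0.0542]
D pale 137 [ 0.9042 -0.347 ]
D pale 153 [ 0.9067 -0.4257]
D brown? 7536 [0.5327 0.0798]
```

View pics/a1.png

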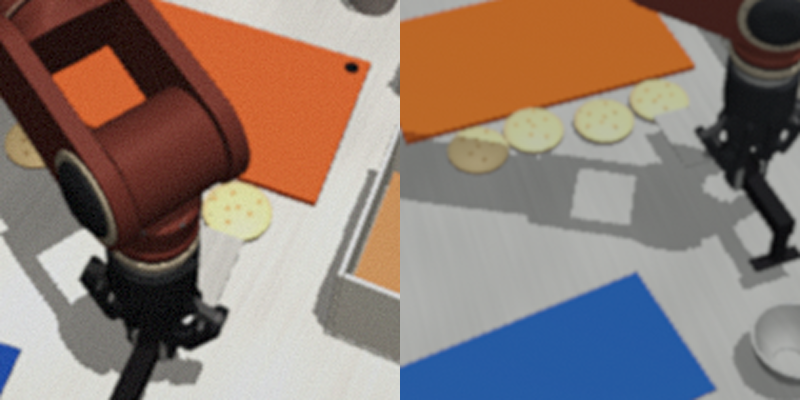

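Call:
{"fn": "move_arm", "kwargs": {"increments": [-5,4,10,0,0,0,0,10,0,0,0,0,5,0,0,0,0,0,0,0,0,0,0,0,0]}}

```text
time: 11.27
tool_pos: [0.7036, -0.2551, 0.0504]
tool_rot: [-0.001, 0.678, 0.735, -0.0]
contact_force: [0.8, -0.2, -2.4]
gripper_width: 0.222
grasp_force: 59.7
```

Call:
{"fn": "move_arm", "kwargs": {"increments": [0,0,2,0,0,0,0,0,0,0,0,0,0,0,0]}}

```text
time: 11.52
tool_pos: [0.7043, -0.2553, 0.0497]
tool_rot: [0.0, 0.678, 0.735, 0.0]
contact_force: [0.6, 0.7, -1.8]
gripper_width: 0.223
grasp_force: 59.7
```

Call:
{"fn": "move_arm", "kwargs": {"increments": [0,0,2,0,0,0,0,0,0,0,0,0,0,0,0]}}

```text
time: 11.77
tool_pos: [0.7041, -0.2553, 0.0473]
tool_rot: [-0.0, 0.678, 0.735, -0.0]
contact_force: [0.3, 0.1, -1.0]
gripper_width: 0.224
grasp_force: 59.7
```

Call:
{"fn": "move_arm", "kwargs": {"increments": [0,0,2,0,0,0,0,0,0,0,0,0,0,0,0]}}

```text
time: 12.02
tool_pos: [0.704, -0.2552, 0.045]
tool_rot: [-0.0, 0.678, 0.735, -0.0]
contact_force: [-0.3, -0.2, -1.4]
gripper_width: 0.226
grasp_force: 59.7
```

Call:
{"fn": "move_arm", "kwargs": {"increments": [0,0,2,0,0,0,0,0,0,0,0,0,0,0,0]}}

```text
time: 12.27
tool_pos: [0.704, -0.2552, 0.043]
tool_rot: [-0.0, 0.678, 0.735, -0.0]
contact_force: [-0.3, -0.1, -1.9]
gripper_width: 0.217
grasp_force: 59.7
```

Call:
{"fn": "move_arm", "kwargs": {"increments": [0,0,2,0,0,0,0,0,0,0,0,0,0,0,0]}}

```text
time: 12.52
tool_pos: [0.704, -0.2552, 0.0411]
tool_rot: [-0.0, 0.678, 0.735, -0.0]
contact_force: [0.2, -0.4, -0.9]
gripper_width: 0.225
grasp_force: 59.7
```

Call:
{"fn": "move_arm", "kwargs": {"increments": [0,0,2,0,0,0,0,0,0,0,0,0,0,0,0]}}

```text
time: 12.77
tool_pos: [0.704, -0.2552, 0.0391]
tool_rot: [-0.0, 0.678, 0.735, -0.0]
contact_force: [0.4, -0.3, -1.8]
gripper_width: 0.227
grasp_force: 59.7
```

Call:
{"fn": "move_arm", "kwargs": {"increments": [0,0,1.5,0,0,0,0,0,0,0]}}

```text
time: 12.93
tool_pos: [0.7043, -0.2554, 0.0388]
tool_rot: [0.0, 0.678, 0.735, 0.0]
contact_force: [-2.2, 0.9, 2.8]
gripper_width: 0.221
grasp_force: 60.2
```

Call:
{"fn": "move_arm", "kwargs": {"increments": [0,0,1.5,0,0,0,0,0,0,0]}}

```text
time: 13.1
tool_pos: [0.7043, -0.2554, 0.0388]
tool_rot: [-0.0, 0.678, 0.735, -0.0]
contact_force: [-5.5, 2.7, 9.8]
gripper_width: 0.22
grasp_force: 61.0
```

Call:
{"fn": "move_arm", "kwargs": {"increments": [0,0,1.5,0,0,0,0,0,0,0]}}

```text
time: 13.27
tool_pos: [0.7044, -0.2554, 0.0388]
tool_rot: [-0.0, 0.678, 0.735, -0.0]
contact_force: [-9.1, 3.9, 14.2]
gripper_width: 0.224
grasp_force: 61.8
```

```bash
python3 - <<'E'
from h import *
s=manip.state(); print(s["tool_pos"].round(4),s["contact_force"].round(2),s["ft_torque"].round(3))
f=grab("wrist","w2.png")
E
```

```text
[ 0.7044 -0.2554  0.0388] [-9.12  3.87 14.22] [0.684 1.551 0.068]
```

View pics/w2.png

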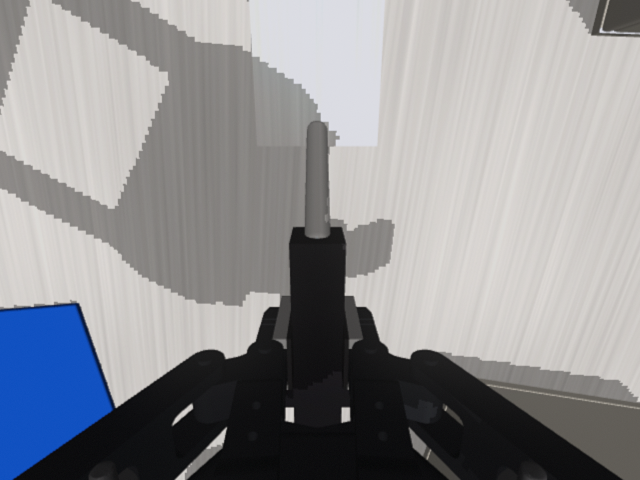

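Call:
{"fn": "move_arm", "kwargs": {"increments": [0,-2,-3,0,0,0,0,0,0,0,4,0,0,0,0,4,0,0,0,0,4,0,0,0,0,4,0,0,0,0,0,0,0,0,0]}}

```text
time: 13.9
tool_pos: [0.7016, -0.2391, 0.0387]
tool_rot: [0.001, 0.678, 0.735, 0.0]
contact_force: [0.9, -2.6, 5.2]
gripper_width: 0.227
grasp_force: 60.6
```

Call:
{"fn": "move_arm", "kwargs": {"increments": [4,0,0,0,0,4,0,0,0,0,4,0,0,0,0,4,0,0,0,0,4,0,0,0,0,0,0,0,0,0]}}

```text
time: 14.4
tool_pos: [0.6999, -0.2192, 0.0387]
tool_rot: [0.001, 0.678, 0.735, 0.0]
contact_force: [-0.3, -1.4, 5.8]
gripper_width: 0.222
grasp_force: 60.7
```

```bash
python3 look.py a2.png
```

```text
14.4 [ 0.6999 -0.2192  0.0387] toolx ang 94.61 [-0.3 -1.4  5.8]
S pale 511 [ 0.6877 -0.0307]
S brown? 4033 [0.6671 0.1254]
S brown? 940 [0.4869 0.0489]
S brown? 661 [ 0.4737 -0.0745]
D pale 340 [ 0.6834 -0.0337]
D pale 361 [ 0.6035 -0.056 ]
D pale 526 [ 0.4904 -0.0553]
D pale 135 [ 0.9042 -0.3463]
D pale 150 [ 0.9068 -0.4253]
D brown? 7372 [0.5284 0.0782]
```

View pics/a2.png

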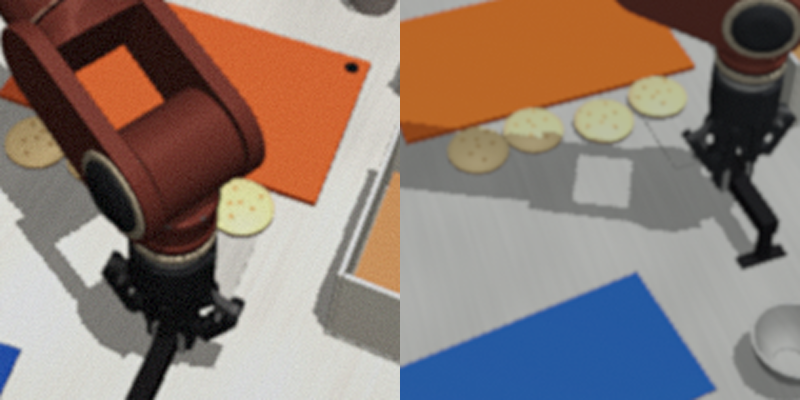

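Call:
{"fn": "move_arm", "kwargs": {"increments": [3,0,0,0,0,3,0,0,0,0,0,0,-2,0,0,0.5,0,-4,0,0,0.5,0,-4,0,0,1,0,-5,0,0,0,0,0,0,0]}}

```text
time: 15.08
tool_pos: [0.6988, -0.2111, 0.0534]
tool_rot: [-0.0, 0.678, 0.735, 0.0]
contact_force: [0.3, 0.3, -2.4]
gripper_width: 0.224
grasp_force: 59.6
```

Call:
{"fn": "move_arm", "kwargs": {"increments": [2,0,-3.5,0,0,2,0,-3.5,0,0,3,0,-5,0,0,3,0,-5,0,0,4,0,-3.5,0,0,4,0,-3.5,0,0,4,0,-3,0,0,0,0,0,0,0]}}

```text
time: 15.75
tool_pos: [0.6974, -0.1888, 0.081]
tool_rot: [0.001, 0.678, 0.735, 0.0]
contact_force: [0.0, -0.3, -2.1]
gripper_width: 0.225
grasp_force: 59.6
```

Call:
{"fn": "move_arm", "kwargs": {"increments": [4,0,-1.5,0,0,4,0,-1.5,0,0,4,0,-1.5,0,0,4,0,-1.5,0,0,4,0,-0.5,0,0,4,0,-0.5,0,0,4,0,-0.5,0,0,4,0,-0.5,0,0]}}

```text
time: 16.42
tool_pos: [0.6942, -0.1572, 0.0877]
tool_rot: [-0.0, 0.678, 0.735, -0.0]
contact_force: [0.3, 0.6, -1.5]
gripper_width: 0.225
grasp_force: 59.6
```

Call:
{"fn": "move_arm", "kwargs": {"increments": [4,0,0,0,0,4,0,0,0,0,4,0,0,0,0,4,0,0,0,0,0,0,0,0,0,0,0,0,0,0,0,0,0,0,0]}}

```text
time: 17.0
tool_pos: [0.6931, -0.1419, 0.0878]
tool_rot: [0.0, 0.678, 0.735, -0.0]
contact_force: [-0.1, -0.4, -1.4]
gripper_width: 0.223
grasp_force: 59.6
```

```bash
python3 look.py a3.png
```

```text
17.0 [ 0.6931 -0.1419  0.0878] toolx ang 94.58 [-0.1 -0.4 -1.4]
S pale 199 [ 0.4322 -0.0817]
S pale 190 [ 0.5345 -0.052 ]
S brown? 3046 [0.4627 0.0153]
S brown? 2791 [0.6985 0.1126]
D pale 225 [ 0.5908 -0.061 ]
D pale 211 [ 0.5255 -0.058 ]
D pale 221 [ 0.4405 -0.0728]
D pale 126 [ 0.9042 -0.3459]
D pale 145 [ 0.907  -0.4251]
D brown? 7256 [0.525  0.0845]
```

View pics/a3.png

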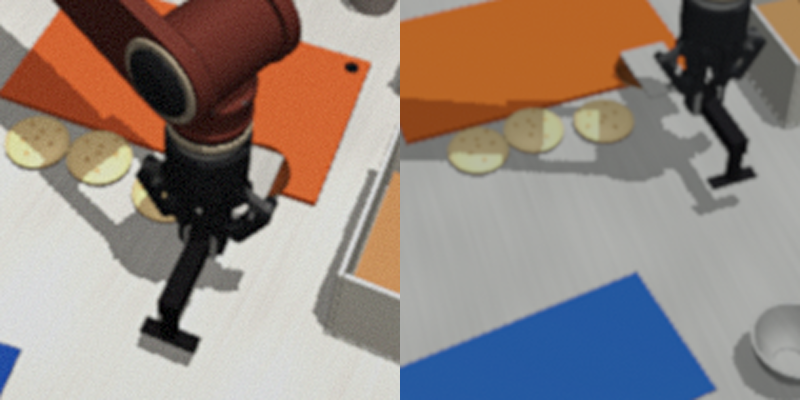

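Call:
{"fn": "move_arm", "kwargs": {"increments": [0,0,-20,0,0,-30,0,0,0,0,-30,-20,0,0,0,-30,-30,0,0,0,-30,-30,0,0,0,0,0,20,0,0,0,0,20,0,0,0,0,15,0,0]}}

```text
time: 17.77
tool_pos: [0.6229, -0.2676, 0.0517]
tool_rot: [-0.0, 0.679, 0.734, -0.0]
contact_force: [-0.8, -0.2, -2.3]
gripper_width: 0.225
grasp_force: 59.9
```

```bash
cat > look2.py <<'E'
from h import *
s=manip.state(); print(s["time"],s["tool_pos"].round(4),"toolz->",shift([*s["tool_pos"][:2],.0388],s)[2],s["contact_force"].round(1))
d=np.array([-.0802,.9968]); e=np.array([.9968,.0802]); mid=np.array([.5555,-.0073])
print("tip s,u",((s["tool_pos"][:2]+.1604*d-.0012*e-mid)@np.array([d,e]).T*1000).round(1))
for nm in ("scene","side"):
    f=grab(nm); hsv=cv2.cvtColor(f["image"],cv2.COLOR_BGR2HSV)
    m=cv2.inRange(hsv,(3,190,120),(14,255,255))
    for c,st,_ in blobs(f,(20,45,70),(36,170,255),100):
        p=ray(f,*c,.014)[:2]
        if .3<p[0]<.8 and -.15<p[1]<.25: print(nm,"pale",st[4],p.round(4),"s,u",((p-mid)@np.array([d,e]).T*1000).round(1))
    # brown: over board region, low saturation/val versus orange
    for c,st,_ in blobs(f,(0,60,40),(19,188,190),150):
        p=ray(f,*c,.026)[:2]
        if .3<p[0]<.8 and -.15<p[1]<.25: print(nm,"brown",st[4],p.round(4),"s,u",((p-mid)@np.array([d,e]).T*1000).round(1))
    if nm=="scene":
        for v in (-20,0,20,40):
            P=np.array([*(mid+.125*e+v/1000*d),.024]); q=proj(f,P[None])[0].astype(int).ravel(); print(v,q,hsv[q[1],q[0]])
E
python3 look2.py
```

```text
17.7667 [ 0.6229 -0.2676  0.0517] toolz-> 12.9 [-0.8 -0.2 -2.3]
tip s,u [-104.5   45.1]
scene pale 677 [ 0.6041 -0.055 ] s,u [-51.5  44.6]
-20 [365 319] [ 11 187 101]
0 [368 313] [  9 188 106]
20 [371 306] [  9 199  96]
40 [374 300] [ 11 198  80]
side pale 413 [ 0.6035 -0.0578] s,u [-54.2  43.7]
side pale 894 [ 0.4743 -0.0574] s,u [-43.4 -85. ]
```

Call:
{"fn": "move_arm", "kwargs": {"increments": [0,0,8,0,0,0,0,5,0,0,0,0,1.5,0,0,0,0,0,0,0,5,0,0,0,0,5,0,0,0,0,5,0,0,0,0,4,0,0,0,0]}}

```text
time: 18.53
tool_pos: [0.6226, -0.2472, 0.0388]
tool_rot: [0.0, 0.678, 0.735, 0.0]
contact_force: [0.8, -0.1, -1.5]
gripper_width: 0.226
grasp_force: 59.9
```

Call:
{"fn": "move_arm", "kwargs": {"increments": [4,0,0,0,0,4,0,0,0,0,4,0,0,0,0,4,0,0,0,0,4,0,0,0,0,4,0,0,0,0,0,0,0,0,0]}}

```text
time: 19.12
tool_pos: [0.6207, -0.2231, 0.0387]
tool_rot: [0.0, 0.678, 0.735, 0.0]
contact_force: [-0.5, 1.0, 2.7]
gripper_width: 0.223
grasp_force: 60.3
```

```bash
sed -i 's/(19,188,190),150/(19,235,150),150/' look2.py; python3 look2.py
```

```text
19.1167 [ 0.6207 -0.2231  0.0387] toolz-> -0.1 [-0.5  1.   2.7]
tip s,u [-59.9  46.5]
scene pale 655 [ 0.6029 -0.0405] s,u [-36.9  44.6]
scene brown 746 [0.6837 0.0091] s,u [  6.  129.1]
-20 [365 319] [  9 189 101]
0 [368 313] [  8 184 101]
20 [371 306] [ 10 206  89]
40 [374 300] [ 10 229  77]
side pale 405 [ 0.6027 -0.0418] s,u [-38.2  44.3]
side pale 932 [ 0.4734 -0.0584] s,u [-44.4 -85.9]
```

```bash
python3 - <<'E'
from h import *
S=grab("scene")["image"];D=grab("side")["image"]
a=cv2.resize(S[265:345,320:420],(500,400),interpolation=2); b=cv2.resize(D[255:335,350:410],(300,400),interpolation=2)
cv2.imwrite("pics/a4.png",np.hstack([a,b]))
E
```

```text
(no output)
```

View pics/a4.png

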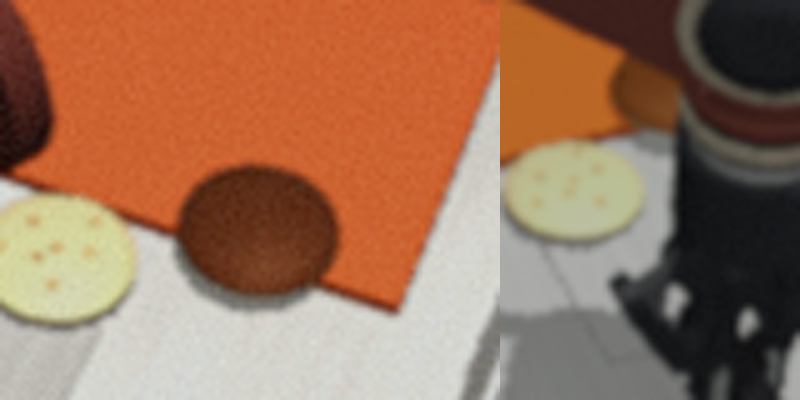

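Call:
{"fn": "move_arm", "kwargs": {"increments": [2,0,0,0,0,2,0,0,0,0,0,0,-1,0,0,0.5,0,-4,0,0,0.5,0,-4,0,0,1,0,-5,0,0,0,0,0,0,0]}}

```text
time: 19.9
tool_pos: [0.6203, -0.2177, 0.0532]
tool_rot: [0.0, 0.678, 0.735, 0.0]
contact_force: [-0.8, -1.0, -2.5]
gripper_width: 0.225
grasp_force: 59.8
```

Call:
{"fn": "move_arm", "kwargs": {"increments": [2,0,-3.5,0,0,2,0,-3.5,0,0,3,0,-5,0,0,3,0,-5,0,0,4,0,-3.5,0,0,4,0,-3.5,0,0,4,0,-3,0,0,0,0,0,0,0]}}

```text
time: 20.57
tool_pos: [0.6186, -0.1951, 0.0803]
tool_rot: [0.0, 0.678, 0.735, 0.0]
contact_force: [0.6, 0.1, -1.4]
gripper_width: 0.222
grasp_force: 59.8
```

Call:
{"fn": "move_arm", "kwargs": {"increments": [4,0,-1.5,0,0,4,0,-1.5,0,0,4,0,-1.5,0,0,4,0,-1.5,0,0,4,0,-0.5,0,0,4,0,-0.5,0,0,4,0,-0.5,0,0,4,0,-0.5,0,0]}}

```text
time: 21.23
tool_pos: [0.6155, -0.1635, 0.0872]
tool_rot: [-0.0, 0.678, 0.735, -0.0]
contact_force: [0.4, -0.8, -2.1]
gripper_width: 0.222
grasp_force: 59.8
```

Call:
{"fn": "move_arm", "kwargs": {"increments": [4,0,0,0,0,4,0,0,0,0,4,0,0,0,0,4,0,0,0,0,0,0,0,0,0,0,0,0,0,0,0,0,0,0,0]}}

```text
time: 21.82
tool_pos: [0.6144, -0.1481, 0.0873]
tool_rot: [0.0, 0.678, 0.735, -0.0]
contact_force: [0.3, -0.3, -1.1]
gripper_width: 0.225
grasp_force: 59.8
```

Call:
{"fn": "move_arm", "kwargs": {"increments": [-15,0,0,0,0,-25,0,0,0,0,-25,0,0,0,0,0,0,0,0,0,0,0,0,0,0]}}

```text
time: 22.23
tool_pos: [0.6196, -0.215, 0.0874]
tool_rot: [0.0, 0.679, 0.734, 0.0]
contact_force: [0.1, 0.7, -0.9]
gripper_width: 0.23
grasp_force: 59.8
```

```bash
python3 look2.py
```

```text
22.2333 [ 0.6196 -0.215   0.0874] toolz-> 48.6 [ 0.1  0.7 -0.9]
tip s,u [-51.8  46. ]
-20 [365 319] [ 10 184 100]
0 [368 313] [ 11 196 100]
20 [371 306] [ 10 191  99]
40 [374 300] [  9 208  82]
side pale 954 [ 0.4739 -0.0586] s,u [-44.6 -85.4]
```

Call:
{"fn": "move_arm", "kwargs": {"increments": [0,0,16,0,0,0,0,16,0,0,0,0,0,0,0,8,0,0,0,0,8,0,0,0,0,4,0,0,0,0,4,0,0,0,0,4,0,0,0,0]}}

```text
time: 23.0
tool_pos: [0.6179, -0.1844, 0.0564]
tool_rot: [0.001, 0.678, 0.735, 0.0]
contact_force: [-0.6, 0.3, -0.5]
gripper_width: 0.224
grasp_force: 59.7
```

Call:
{"fn": "move_arm", "kwargs": {"increments": [4,0,0,0,0,4,0,0,0,0,4,0,0,0,0,4,0,0,0,0,4,0,0,0,0,4,0,0,0,0,0,0,0,0,0]}}

```text
time: 23.58
tool_pos: [0.6152, -0.1601, 0.0551]
tool_rot: [-0.0, 0.678, 0.735, 0.0]
contact_force: [0.3, 0.7, -1.4]
gripper_width: 0.225
grasp_force: 59.7
```

```bash
python3 look2.py|head -2
```

```text
23.5833 [ 0.6152 -0.1601  0.0551] toolz-> 16.3 [ 0.3  0.7 -1.4]
tip s,u [ 3.3 46.1]
```

Call:
{"fn": "move_arm", "kwargs": {"increments": [-20,0,0,0,0,-25,0,0,0,0,0,0,-5,0,0,0,28,0,0,0,0,28,0,0,0,0,28,0,0,0,0,0,0,0,0]}}

```text
time: 24.27
tool_pos: [0.7066, -0.1988, 0.0606]
tool_rot: [0.001, 0.678, 0.735, 0.001]
contact_force: [-0.5, 0.4, -1.6]
gripper_width: 0.225
grasp_force: 59.9
```

```bash
python3 look2.py
```

```text
24.2667 [ 0.7066 -0.1988  0.0606] toolz-> 21.8 [-0.5  0.4 -1.6]
tip s,u [-42.6 134.1]
scene pale 585 [ 0.4701 -0.0587] s,u [-44.4 -89.3]
-20 [365 319] [ 10 176 110]
0 [368 313] [ 10 183 106]
20 [371 306] [ 11 200  98]
40 [374 300] [ 10 197  93]
side pale 966 [ 0.4753 -0.0592] s,u [-45.3 -84.1]
side brown 431 [0.5954 0.0297] s,u [33.7 42.7]
side brown 497 [0.6685 0.0022] s,u [  0.4 113.4]
side brown 344 [ 0.394  -0.0244] s,u [  -4.1 -162.3]
```

Call:
{"fn": "move_arm", "kwargs": {"increments": [-3,-8,0,0,0,0,0,5,0,0,0,0,0,0,0,4,0,0,0,0,4,0,0,0,0,4,0,0,0,0,4,0,0,0,0,4,0,0,0,0]}}

```text
time: 25.03
tool_pos: [0.6935, -0.1823, 0.0556]
tool_rot: [0.0, 0.678, 0.735, 0.0]
contact_force: [0.0, -0.1, -1.2]
gripper_width: 0.224
grasp_force: 59.9
```

Call:
{"fn": "move_arm", "kwargs": {"increments": [4,0,0,0,0,4,0,0,0,0,4,0,0,0,0,4,0,0,0,0,4,0,0,0,0,4,0,0,0,0,4,0,0,0,0,0,0,0,0,0]}}

```text
time: 25.7
tool_pos: [0.691, -0.154, 0.0552]
tool_rot: [-0.0, 0.678, 0.735, 0.0]
contact_force: [-0.2, -0.1, -1.5]
gripper_width: 0.221
grasp_force: 59.9
```

```bash
python3 look2.py|head -2
```

```text
25.7 [ 0.691  -0.154   0.0552] toolz-> 16.4 [-0.2 -0.1 -1.5]
tip s,u [  3.3 122.1]
```

Call:
{"fn": "move_arm", "kwargs": {"increments": [-25,0,0,0,0,-30,0,0,0,0,-30,0,0,0,0,0,-35,-5,0,0,0,-40,0,0,0,0,-40,0,0,0,0,-40,0,0,0,0,-8,0,0,0]}}

```text
time: 26.47
tool_pos: [0.5289, -0.2517, 0.0575]
tool_rot: [-0.004, 0.679, 0.734, -0.001]
contact_force: [0.5, 0.2, -3.2]
gripper_width: 0.224
grasp_force: 60.1
```

```bash
python3 look2.py
```

```text
26.4667 [ 0.5289 -0.2517  0.0575] toolz-> 18.7 [ 0.5  0.2 -3.2]
tip s,u [-81.1 -47.3]
scene pale 1131 [ 0.4815 -0.053 ] s,u [-39.6 -77.4]
scene brown 637 [0.5998 0.0345] s,u [38.1 47.5]
scene brown 705 [ 0.4033 -0.1237] s,u [-103.8 -161. ]
scene brown 674 [0.6803 0.0406] s,u [ 37.8 128.3]
scene brown 174 [ 0.6507 -0.0096] s,u [-9.9 94.7]
-20 [365 319] [ 22  14 206]
0 [368 313] [  9 199 165]
20 [371 306] [ 10 184 104]
40 [374 300] [ 10 199  96]
side pale 843 [ 0.4733 -0.0557] s,u [-41.7 -85.8]
```

Call:
{"fn": "move_arm", "kwargs": {"increments": [-22,9.5,0,0,0,0,0,0,0,0,0,0,8,0,0,0,0,4,0,0,0,0,0,0,0,0,0,0,0,0]}}

```text
time: 27.07
tool_pos: [0.5464, -0.2729, 0.0471]
tool_rot: [-0.001, 0.678, 0.735, -0.0]
contact_force: [-0.5, 0.0, -1.3]
gripper_width: 0.224
grasp_force: 60.0
```

```bash
python3 - <<'E'
from h import *
d=np.array([-.0802,.9968]); e=np.array([.9968,.0802]); mid=np.array([.5555,-.0073])
for nm in ("scene","side"):
    f=grab(nm); hsv=cv2.cvtColor(f["image"],cv2.COLOR_BGR2HSV)
    m=cv2.erode(cv2.inRange(hsv,(18,45,60),(36,190,255)),np.ones((5,5)))
    n,l,s,c=cv2.connectedComponentsWithStats(m)
    for i in range(1,n):
        p=ray(f,*c[i],.014)[:2]
        if s[i][4]>40 and .3<p[0]<.8 and -.15<p[1]<.25: print(nm,s[i].tolist(),p.round(4),((p-mid)@np.array([d,e]).T*1000).round(1))
E
python3 look2.py|head -2
```

```text
scene [276, 289, 34, 26, 406] [ 0.5042 -0.046 ] [-34.5 -54.3]
side [295, 293, 50, 25, 408] [ 0.4766 -0.0502] [-36.5 -82.1]
27.1667 [ 0.5467 -0.2734  0.048 ] toolz-> 9.2 [ 0.6 -0.1 -1. ]
tip s,u [-104.1  -31.3]
```

```bash
python3 - <<'E'
from h import *
S=grab("scene")["image"];D=grab("side")["image"]
a=cv2.resize(S[250:350,225:325],(400,400),interpolation=2); b=cv2.resize(D[250:350,280:380],(400,400),interpolation=2)
cv2.imwrite("pics/a5.png",np.hstack([a,b]))
E
```

```text
(no output)
```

View pics/a5.png

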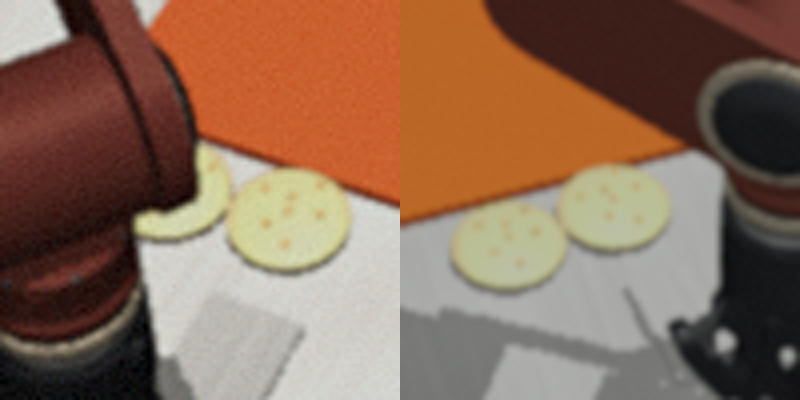

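```bash
python3 - <<'E'
from h import *
d=np.array([-.0802,.9968]); e=np.array([.9968,.0802]); mid=np.array([.5555,-.0073])
S=grab("scene");D=grab("side")
for f,u,v in ((D,306.9,311.4),(D,333.1,301.6),(S,296.6,304.6)):
    p=ray(f,u,v,.014)[:2]; print(p.round(4),((p-mid)@np.array([d,e]).T*1000).round(1))
E
```

```text
[ 0.44   -0.0672] [ -50.4 -119.9]
[ 0.5144 -0.0515] [-40.7 -44.5]
[ 0.5151 -0.0482] [-37.5 -43.6]
```

Call:
{"fn": "move_arm", "kwargs": {"increments": [0,-12.5,0,0,0,0,0,3,0,0,0,0,2,0,0,0,0,0,0,0,0,0,0,0,0]}}

```text
time: 27.88
tool_pos: [0.5345, -0.2748, 0.0431]
tool_rot: [-0.0, 0.678, 0.735, 0.0]
contact_force: [0.6, 0.6, -2.0]
gripper_width: 0.221
grasp_force: 60.1
```

Call:
{"fn": "move_arm", "kwargs": {"increments": [0,0,2,0,0,0,0,0,0,0]}}

```text
time: 28.05
tool_pos: [0.535, -0.275, 0.0423]
tool_rot: [0.0, 0.678, 0.735, 0.0]
contact_force: [-1.5, 1.5, 3.5]
gripper_width: 0.225
grasp_force: 60.6
```

Call:
{"fn": "move_arm", "kwargs": {"increments": [0,0,2,0,0,0,0,0,0,0]}}

```text
time: 28.22
tool_pos: [0.5355, -0.2748, 0.0414]
tool_rot: [0.001, 0.678, 0.735, 0.0]
contact_force: [-2.3, 3.8, 8.4]
gripper_width: 0.222
grasp_force: 61.6
```

```bash
python3 look2.py|head -2
```

```text
28.2167 [ 0.5355 -0.2748  0.0414] toolz-> 2.6 [-2.3  3.8  8.4]
tip s,u [-104.7  -42.6]
```

Call:
{"fn": "move_arm", "kwargs": {"increments": [0,0,1,0,0,0,0,0,0,0]}}

```text
time: 28.48
tool_pos: [0.5355, -0.2748, 0.0414]
tool_rot: [0.0, 0.678, 0.735, 0.0]
contact_force: [-5.0, 6.2, 14.1]
gripper_width: 0.224
grasp_force: 62.3
```

Call:
{"fn": "move_arm", "kwargs": {"increments": [0,0,1,0,0,0,0,0,0,0]}}

```text
time: 28.65
tool_pos: [0.5356, -0.2748, 0.0414]
tool_rot: [0.0, 0.678, 0.735, 0.0]
contact_force: [-8.2, 7.8, 19.2]
gripper_width: 0.221
grasp_force: 63.1
```

```bash
python3 - <<'E'
from h import *
s=manip.state(); print(s["ft_torque"].round(2),s["joint_pos"].round(3))
E
```

```text
[ 0.75  1.32 -0.14] [-5.980e-01  1.870e-01  1.804e+00  1.000e-03  1.150e+00 -6.790e-01]
```

Call:
{"fn": "move_arm", "kwargs": {"increments": [0,-1,-2.8,0,0,0,0,0,0,0,6,0,0,0,0,6,0,0,0,0,4,0,0,0,0,4,0,0,0,0,4,0,0,0,0]}}

```text
time: 29.23
tool_pos: [0.5325, -0.252, 0.0414]
tool_rot: [0.002, 0.678, 0.735, -0.0]
contact_force: [0.2, -4.6, 5.1]
gripper_width: 0.218
grasp_force: 61.1
```

Call:
{"fn": "move_arm", "kwargs": {"increments": [4,0,0,0,0,4,0,0,0,0,4,0,0,0,0,4,0,0,0,0,4,0,0,0,0,0,0,0,0,0]}}

```text
time: 29.73
tool_pos: [0.5308, -0.2316, 0.0414]
tool_rot: [0.002, 0.678, 0.735, -0.0]
contact_force: [0.3, -1.9, 6.5]
gripper_width: 0.224
grasp_force: 61.1
```

```bash
python3 look2.py|head -4
```

```text
29.7333 [ 0.5308 -0.2316  0.0414] toolz-> 2.6 [ 0.3 -1.9  6.5]
tip s,u [-61.2 -43.8]
scene pale 978 [ 0.4919 -0.0497] s,u [-37.1 -66.8]
scene brown 637 [0.5997 0.0346] s,u [38.2 47.4]
```

Call:
{"fn": "move_arm", "kwargs": {"increments": [2.5,0,0,0,0,2.5,0,0,0,0,0,0,-2,0,0,0.5,0,-4,0,0,0.5,0,-4,0,0,1,0,-5,0,0,0,0,0,0,0]}}

```text
time: 30.42
tool_pos: [0.5292, -0.2237, 0.0556]
tool_rot: [-0.0, 0.678, 0.735, 0.0]
contact_force: [0.3, -0.4, -1.1]
gripper_width: 0.222
grasp_force: 60.1
```

Call:
{"fn": "move_arm", "kwargs": {"increments": [2,0,-3.5,0,0,2,0,-3.5,0,0,3,0,-5,0,0,3,0,-5,0,0,4,0,-3.5,0,0,4,0,-3.5,0,0,4,0,-3,0,0,0,0,0,0,0]}}

```text
time: 31.08
tool_pos: [0.5278, -0.2015, 0.083]
tool_rot: [0.0, 0.678, 0.735, 0.0]
contact_force: [-0.1, 0.1, -1.8]
gripper_width: 0.221
grasp_force: 60.1
```

Call:
{"fn": "move_arm", "kwargs": {"increments": [4,0,-1.5,0,0,4,0,-1.5,0,0,4,0,-1.5,0,0,4,0,-1.5,0,0,4,0,-0.5,0,0,4,0,-0.5,0,0,4,0,-0.5,0,0,4,0,-0.5,0,0]}}

```text
time: 31.75
tool_pos: [0.5247, -0.1698, 0.09]
tool_rot: [-0.0, 0.678, 0.735, -0.0]
contact_force: [0.7, 0.0, -1.7]
gripper_width: 0.224
grasp_force: 60.1
```

Call:
{"fn": "move_arm", "kwargs": {"increments": [4,0,0,0,0,4,0,0,0,0,4,0,0,0,0,4,0,0,0,0,0,0,0,0,0,0,0,0,0,0,0,0,0,0,0]}}

```text
time: 32.33
tool_pos: [0.5236, -0.1544, 0.0901]
tool_rot: [0.0, 0.678, 0.735, -0.0]
contact_force: [-0.4, -0.7, -1.0]
gripper_width: 0.222
grasp_force: 60.1
```

Call:
{"fn": "move_arm", "kwargs": {"increments": [-15,0,0,0,0,-25,0,0,0,0,-25,0,0,0,0,0,0,0,0,0,0,0,0,0,0]}}

```text
time: 32.75
tool_pos: [0.5289, -0.2211, 0.0903]
tool_rot: [0.0, 0.679, 0.734, -0.0]
contact_force: [-0.1, 0.2, -1.1]
gripper_width: 0.226
grasp_force: 60.1
```

```bash
python3 look2.py
```

```text
32.75 [ 0.5289 -0.2211  0.0903] toolz-> 51.5 [-0.1  0.2 -1.1]
tip s,u [-50.6 -44.9]
scene pale 217 [ 0.4484 -0.0483] s,u [ -32.3 -110.1]
scene brown 632 [0.5997 0.0345] s,u [38.1 47.4]
scene brown 672 [0.6802 0.0406] s,u [ 37.8 128.1]
-20 [365 319] [ 27  11 208]
0 [368 313] [  9 196 168]
20 [371 306] [ 12 198 102]
40 [374 300] [  9 185 102]
side pale 487 [ 0.4396 -0.0651] s,u [ -48.3 -120.2]
```

Call:
{"fn": "move_arm", "kwargs": {"increments": [0,0,16,0,0,0,0,16.4,0,0,0,0,0,0,0,6,0,0,0,0,4,0,0,0,0,4,0,0,0,0,4,0,0,0,0,4,0,0,0,0]}}

```text
time: 33.52
tool_pos: [0.5275, -0.1968, 0.0587]
tool_rot: [0.001, 0.678, 0.735, 0.0]
contact_force: [0.3, -0.1, -0.9]
gripper_width: 0.224
grasp_force: 60.0
```

Call:
{"fn": "move_arm", "kwargs": {"increments": [5,0,0,0,0,5,0,0,0,0,5,0,0,0,0,5,0,0,0,0,5,0,0,0,0,5,0,0,0,0,5,0,0,0,0,5,0,0,0,0]}}

```text
time: 34.18
tool_pos: [0.5237, -0.1568, 0.0577]
tool_rot: [-0.0, 0.678, 0.735, -0.0]
contact_force: [0.0, -0.5, -1.0]
gripper_width: 0.22
grasp_force: 60.0
```

Call:
{"fn": "move_arm", "kwargs": {"increments": [5,0,0,0,0,5,0,0,0,0,5,0,0,0,0,5,0,0,0,0,5,0,0,0,0,4,0,0,0,0,3,0,0,0,0,0,0,0,0,0]}}

```text
time: 34.85
tool_pos: [0.5211, -0.1247, 0.0576]
tool_rot: [-0.0, 0.678, 0.735, 0.0]
contact_force: [0.5, 0.3, -1.5]
gripper_width: 0.226
grasp_force: 60.0
```

```bash
python3 look2.py|head -2
```

```text
34.85 [ 0.5211 -0.1247  0.0576] toolz-> 18.8 [ 0.5  0.3 -1.5]
tip s,u [ 46.1 -44.9]
```

Call:
{"fn": "move_arm", "kwargs": {"increments": [-30,0,0,0,0,-38,0,0,0,0,-38,0,0,0,0,-38,0,0,0,0,-15,0,0,0,0,0,0,0,0,0]}}

```text
time: 35.45
tool_pos: [0.5342, -0.2877, 0.0582]
tool_rot: [0.001, 0.68, 0.733, -0.0]
contact_force: [0.4, 0.1, -0.7]
gripper_width: 0.223
grasp_force: 60.1
```

```bash
python3 look2.py
```

```text
35.45 [ 0.5342 -0.2877  0.0582] toolz-> 19.4 [ 0.4  0.1 -0.7]
tip s,u [-117.4  -44.9]
scene pale 497 [ 0.4465 -0.0605] s,u [ -44.2 -113. ]
scene brown 555 [0.5069 0.069 ] s,u [ 79.9 -42.3]
scene brown 635 [0.5998 0.0345] s,u [38.2 47.5]
scene brown 673 [0.6802 0.0407] s,u [ 37.9 128.1]
-20 [365 319] [ 23  11 208]
0 [368 313] [  9 200 166]
20 [371 306] [ 11 191 100]
40 [374 300] [ 11 198  99]
side pale 448 [ 0.4393 -0.0635] s,u [ -46.7 -120.4]
```

Call:
{"fn": "move_arm", "kwargs": {"increments": [0,-25,0,0,0,0,-25,0,0,0,0,-25,0,0,0,0,0,0,0,0,0,0,8,0,0,0,0,5,0,0,0,0,3,0,0,0,0,0,0,0]}}

```text
time: 36.22
tool_pos: [0.4601, -0.2892, 0.042]
tool_rot: [-0.0, 0.678, 0.735, 0.0]
contact_force: [-1.3, 1.7, 1.4]
gripper_width: 0.223
grasp_force: 60.5
```

Call:
{"fn": "move_arm", "kwargs": {"increments": [0,0,1.5,0,0,0,0,0,0,0]}}

```text
time: 36.38
tool_pos: [0.4606, -0.2896, 0.0415]
tool_rot: [0.0, 0.678, 0.735, 0.0]
contact_force: [-2.0, 5.1, 8.4]
gripper_width: 0.227
grasp_force: 61.6
```

Call:
{"fn": "move_arm", "kwargs": {"increments": [0,0,1,0,0,0,0,0,0,0]}}

```text
time: 36.55
tool_pos: [0.4607, -0.2896, 0.0413]
tool_rot: [-0.0, 0.678, 0.735, 0.0]
contact_force: [-4.1, 6.9, 14.6]
gripper_width: 0.227
grasp_force: 62.2
```

```bash
python3 look2.py
```

```text
36.55 [ 0.4607 -0.2896  0.0413] toolz-> 2.5 [-4.1  6.9 14.6]
tip s,u [-113.4 -118.3]
scene pale 609 [ 0.4406 -0.062 ] s,u [ -45.3 -118.9]
scene brown 564 [0.5071 0.0692] s,u [ 80.2 -42.1]
scene brown 291 [ 0.5778 -0.0152] s,u [-9.7 21.6]
scene brown 640 [0.5997 0.0346] s,u [38.2 47.4]
scene brown 678 [0.6803 0.041 ] s,u [ 38.1 128.3]
-20 [365 319] [ 30  10 199]
0 [368 313] [  9 193 164]
20 [371 306] [  9 189 101]
40 [374 300] [  9 194  96]
side pale 431 [ 0.4383 -0.0649] s,u [ -48.  -121.5]
```

Call:
{"fn": "move_arm", "kwargs": {"increments": [0,-1.5,-2,0,0,0,0,0,0,0,7,0,0,0,0,7,0,0,0,0,6,0,0,0,0,4,0,0,0,0,4,0,0,0,0]}}

```text
time: 37.23
tool_pos: [0.4557, -0.2619, 0.0415]
tool_rot: [0.001, 0.678, 0.735, -0.0]
contact_force: [0.6, -1.6, 2.3]
gripper_width: 0.221
grasp_force: 60.6
```

Call:
{"fn": "move_arm", "kwargs": {"increments": [4,0,0,0,0,4,0,0,0,0,4,0,0,0,0,4,0,0,0,0,4,0,0,0,0,4,0,0,0,0,0,0,0,0,0]}}

```text
time: 37.82
tool_pos: [0.4536, -0.2375, 0.0414]
tool_rot: [-0.0, 0.678, 0.735, 0.0]
contact_force: [0.0, 0.1, 4.5]
gripper_width: 0.221
grasp_force: 60.8
```

```bash
python3 look2.py|grep -v brown
```

```text
37.8167 [ 0.4536 -0.2375  0.0414] toolz-> 2.6 [0.  0.1 4.5]
tip s,u [ -60.9 -121.3]
scene pale 594 [ 0.4397 -0.0536] s,u [ -36.8 -119.2]
-20 [365 319] [ 25  14 206]
0 [368 313] [  9 190 164]
20 [371 306] [ 11 197  97]
40 [374 300] [ 10 191  95]
side pale 360 [ 0.4331 -0.0533] s,u [ -36.  -125.7]
```

Round0 is against the board; flip it with the same path.

Call:
{"fn": "move_arm", "kwargs": {"increments": [2.5,0.5,0,0,0,2.5,0,0,0,0,0,0,-1.5,0,0,0.5,0,-4,0,0,0.5,0,-4,0,0,1,0,-5,0,0,0,0,0,0,0]}}

```text
time: 38.5
tool_pos: [0.4535, -0.2308, 0.0562]
tool_rot: [-0.0, 0.678, 0.735, 0.0]
contact_force: [0.5, 0.3, -1.7]
gripper_width: 0.221
grasp_force: 60.1
```

Call:
{"fn": "move_arm", "kwargs": {"increments": [2,0,-3.5,0,0,2,0,-3.5,0,0,3,0,-5,0,0,3,0,-5,0,0,4,0,-3.5,0,0,4,0,-3.5,0,0,4,0,-3,0,0,0,0,0,0,0]}}

```text
time: 39.17
tool_pos: [0.4521, -0.2086, 0.0835]
tool_rot: [0.0, 0.678, 0.735, 0.0]
contact_force: [0.5, 0.8, -2.1]
gripper_width: 0.224
grasp_force: 60.1
```

Call:
{"fn": "move_arm", "kwargs": {"increments": [4,0,-1.5,0,0,4,0,-1.5,0,0,4,0,-1.5,0,0,4,0,-1.5,0,0,4,0,-0.5,0,0,4,0,-0.5,0,0,4,0,-0.5,0,0,4,0,-0.5,0,0]}}

```text
time: 39.83
tool_pos: [0.4491, -0.1768, 0.0907]
tool_rot: [-0.0, 0.678, 0.735, 0.0]
contact_force: [0.5, 0.5, -1.0]
gripper_width: 0.223
grasp_force: 60.1
```

Call:
{"fn": "move_arm", "kwargs": {"increments": [4,0,0,0,0,4,0,0,0,0,4,0,0,0,0,4,0,0,0,0,0,0,0,0,0,0,0,0,0,0,0,0,0,0,0]}}

```text
time: 40.42
tool_pos: [0.4479, -0.1615, 0.0907]
tool_rot: [0.0, 0.678, 0.735, -0.0]
contact_force: [-0.2, -0.1, -2.4]
gripper_width: 0.224
grasp_force: 60.1
```

Call:
{"fn": "move_arm", "kwargs": {"increments": [-15,0,0,0,0,-25,0,0,0,0,-25,0,0,0,0,0,0,0,0,0,0,0,0,0,0]}}

```text
time: 40.83
tool_pos: [0.4531, -0.2272, 0.0908]
tool_rot: [-0.0, 0.679, 0.734, 0.0]
contact_force: [-0.2, -0.2, -1.6]
gripper_width: 0.22
grasp_force: 60.1
```

```bash
python3 look2.py
```

```text
40.8333 [ 0.4531 -0.2272  0.0908] toolz-> 52.0 [-0.2 -0.2 -1.6]
tip s,u [ -50.6 -120.9]
scene brown 561 [0.5071 0.0692] s,u [ 80.1 -42.1]
scene brown 808 [ 0.4903 -0.0098] s,u [  2.8 -65.2]
scene brown 640 [0.5997 0.0345] s,u [38.1 47.4]
scene brown 681 [0.6802 0.041 ] s,u [ 38.1 128.2]
-20 [365 319] [ 24  13 203]
0 [368 313] [  9 192 162]
20 [371 306] [ 11 193  98]
40 [374 300] [  9 190  94]
```

Call:
{"fn": "move_arm", "kwargs": {"increments": [0,0,16,0,0,0,0,16.6,0,0,0,0,0,0,0,6,0,0,0,0,4,0,0,0,0,4,0,0,0,0,4,0,0,0,0,4,0,0,0,0]}}

```text
time: 41.6
tool_pos: [0.4518, -0.2039, 0.059]
tool_rot: [0.001, 0.678, 0.735, 0.0]
contact_force: [-0.2, -1.0, -1.5]
gripper_width: 0.218
grasp_force: 60.1
```

Call:
{"fn": "move_arm", "kwargs": {"increments": [4,0,0,0,0,4,0,0,0,0,4,0,0,0,0,4,0,0,0,0,4,0,0,0,0,4,0,0,0,0,4,0,0,0,0,4,0,0,0,0]}}

```text
time: 42.27
tool_pos: [0.4487, -0.172, 0.0581]
tool_rot: [-0.0, 0.678, 0.735, -0.0]
contact_force: [0.7, -0.7, -0.7]
gripper_width: 0.22
grasp_force: 60.1
```

Call:
{"fn": "move_arm", "kwargs": {"increments": [-25,0,0,0,0,-35,0,0,0,0,-38,0,0,0,0,-38,0,-10,0,0,0,0,-30,0,0,0,0,-30,0,0,0,0,0,0,0]}}

```text
time: 42.85
tool_pos: [0.4627, -0.3111, 0.1347]
tool_rot: [0.005, 0.679, 0.734, 0.0]
contact_force: [1.9, -1.2, -0.5]
gripper_width: 0.226
grasp_force: 60.3
```

```bash
python3 look2.py
```

```text
42.85 [ 0.4627 -0.3111  0.1347] toolz-> 95.8 [ 1.9 -1.2 -0.5]
tip s,u [-135.  -118.1]
scene brown 561 [0.5069 0.0692] s,u [ 80.1 -42.3]
scene brown 560 [0.4353 0.023 ] s,u [  39.9 -117.4]
scene brown 293 [ 0.5783 -0.0152] s,u [-9.7 22.1]
scene brown 638 [0.5998 0.0346] s,u [38.2 47.5]
scene brown 679 [0.6802 0.0408] s,u [ 37.9 128.2]
-20 [365 319] [ 34  10 206]
0 [368 313] [  9 203 158]
20 [371 306] [ 11 184 101]
40 [374 300] [ 10 205  91]
```

Call:
{"fn": "move_arm", "kwargs": {"increments": [-26,-23.5,0,0,0,-26,-23.5,0,0,0,-25.5,-23.5,0,0,0,0,0,0,0.12,0,0,0,0,0.12,0,0,0,0,0.12,0,0,0,0,0.12,0,0,0,0,0.12,0]}}

```text
time: 43.62
tool_pos: [0.3947, -0.3892, 0.1256]
tool_rot: [-0.002, 0.867, 0.499, -0.0]
contact_force: [-0.9, 0.8, -2.6]
gripper_width: 0.223
grasp_force: 60.1
```

Call:
{"fn": "move_arm", "kwargs": {"increments": [0,0,0,0.12,0,0,0,0,0.12,0,0,0,0,0.12,0,0,0,0,0.12,0,0,0,0,0.12,0,0,0,0,0.12,0,0,0,0,0.12,0,0,0,0,0.037,0]}}

```text
time: 44.28
tool_pos: [0.3948, -0.3891, 0.1256]
tool_rot: [-0.002, 0.996, 0.085, -0.001]
contact_force: [-0.1, -0.5, -1.5]
gripper_width: 0.221
grasp_force: 60.1
```

Call:
{"fn": "move_arm", "kwargs": {"increments": [0,0,25,0,0,0,0,25,0,0,0,0,20,0,0,0,0,0,0,0,0,0,0,0,0]}}

```text
time: 44.7
tool_pos: [0.3942, -0.3885, 0.0552]
tool_rot: [-0.003, 0.996, 0.087, -0.002]
contact_force: [0.2, 0.0, -1.0]
gripper_width: 0.226
grasp_force: 60.0
```

```bash
python3 - <<'E'
from h import *
s=manip.state(); R=toolR(s); print(s["tool_pos"].round(4),np.degrees(np.arctan2(R[1,0],R[0,0])).round(2),shift([.3986,-.394,.0428]))
E
```

```text
[ 0.3942 -0.3885  0.0552] 9.99 [ 3.4  6.3 12.4]
```

Call:
{"fn": "move_arm", "kwargs": {"increments": [3.4,6.3,0,0,0,0,0,6,0,0,0,0,4,0,0,0,0,0,0,0]}}

```text
time: 45.03
tool_pos: [0.4001, -0.3965, 0.048]
tool_rot: [-0.0, 0.996, 0.087, -0.0]
contact_force: [-0.4, 0.1, -2.1]
gripper_width: 0.218
grasp_force: 60.0
```

Call:
{"fn": "move_arm", "kwargs": {"increments": [0,0,1.5,0,0,0,0,1.5,0,0,0,0,0,0,0]}}

```text
time: 45.28
tool_pos: [0.3999, -0.3963, 0.045]
tool_rot: [-0.0, 0.996, 0.087, -0.0]
contact_force: [-0.4, 0.1, -1.4]
gripper_width: 0.226
grasp_force: 60.0
```

Call:
{"fn": "move_arm", "kwargs": {"increments": [0,0,1.5,0,0,0,0,1,0,0,0,0,0,0,0]}}

```text
time: 45.53
tool_pos: [0.4001, -0.3967, 0.043]
tool_rot: [0.0, 0.996, 0.087, 0.0]
contact_force: [-1.6, 1.0, 1.3]
gripper_width: 0.225
grasp_force: 60.5
```

Call:
{"fn": "move_arm", "kwargs": {"increments": [0,0,1,0,0,0,0,0,0,0]}}

```text
time: 45.7
tool_pos: [0.4003, -0.3969, 0.0427]
tool_rot: [0.0, 0.996, 0.087, 0.0]
contact_force: [-3.3, 0.8, 4.3]
gripper_width: 0.22
grasp_force: 60.9
```

Call:
{"fn": "move_arm", "kwargs": {"increments": [0,0,0,0,0.4,0,0,0,0,0.6,0,0,0,0,1,0,0,0,0,1,0,0,0,0,1,0,0,0,0,1]}}

```text
time: 46.2
tool_pos: [0.4, -0.3963, 0.0414]
tool_rot: [-0.0, 0.996, 0.087, -0.0]
contact_force: [0.6, 0.6, 0.2]
gripper_width: 0.994
grasp_force: 0.0
```

Call:
{"fn": "move_arm", "kwargs": {"increments": [0,0,-10,0,1,0,0,-30,0,1,0,0,-40,0,1,0,0,-40,0,1,0,0,-40,0,1,0,0,-40,0,1,0,0,0,0,1,0,0,0,0,1]}}

```text
time: 46.87
tool_pos: [0.4012, -0.398, 0.2468]
tool_rot: [0.004, 0.996, 0.087, 0.002]
contact_force: [0.4, 0.8, -0.5]
gripper_width: 0.998
grasp_force: 0.0
```

```bash
python3 - <<'E'
from h import *
s=manip.state(); R=toolR(s); print(s["tool_pos"].round(4),s["gripper_width"],np.degrees(np.arctan2(R[1,1],R[0,1])).round(2),s["joint_pos"].round(2),shift([.5242,.398,.25]))
W=grab("wrist")["image"]; S=grab("scene")["image"]
cv2.imwrite("pics/end.png",np.hstack([cv2.resize(W[:,160:],(400,400)),cv2.resize(S[220:470,90:440],(400,400))]))
E
```

```text
[ 0.4012 -0.398   0.2468] 0.9976585610738264 -80.04 [-0.91 -0.1   1.74 -0.    1.5   0.48] [ 258.8 -762.7   -8. ]
```

View pics/end.png

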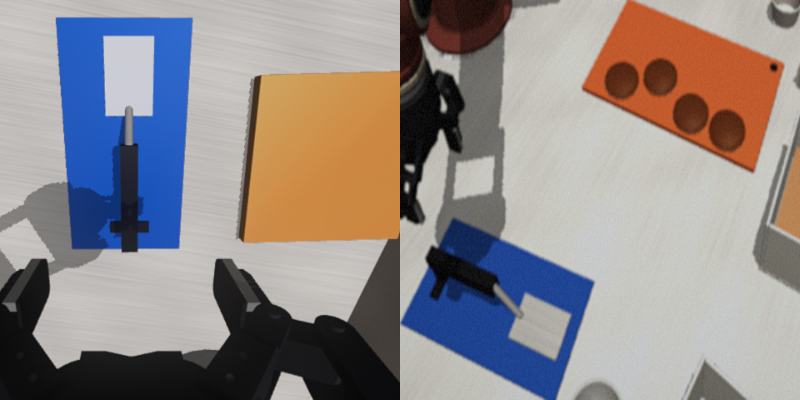

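Call:
{"fn": "move_arm", "kwargs": {"increments": [12.3,-36.3,0,0,0,12.3,-36.3,0,0,0,12.3,-36.3,0,0,0,12.3,-36.3,0,0,0,12.3,-36.3,0,0,0,12.3,-36.3,0,0,0,12.3,-36.3,0,0,0,12.3,-36.3,0,0,0]}}

```text
time: 47.63
tool_pos: [0.4454, -0.0912, 0.2391]
tool_rot: [-0.001, 0.996, 0.087, -0.002]
contact_force: [0.8, 0.4, -0.8]
gripper_width: -0.001
grasp_force: 0.0
```

Call:
{"fn": "move_arm", "kwargs": {"increments": [12.3,-36.3,0,0,0,12.3,-36.3,0,0,0,12.3,-36.3,0,0,0,12.3,-36.3,0,0,0,12.3,-36.3,0,0,0,12.3,-36.3,0,0,0,12.3,-36.3,0,0,0,12.3,-36.3,0,0,0]}}

```text
time: 48.3
tool_pos: [0.492, 0.2114, 0.2389]
tool_rot: [0.0, 0.996, 0.087, -0.002]
contact_force: [1.3, -0.9, 0.4]
gripper_width: 0.003
grasp_force: 0.0
```

Call:
{"fn": "move_arm", "kwargs": {"increments": [12.3,-36.3,0,0,0,12.3,-36.3,0,0,0,12.3,-36.3,0,0,0,12.3,-36.3,0,0,0,12.3,-36.3,0,0,0,0,0,0,0,0,0,0,0,0,0]}}

```text
time: 48.88
tool_pos: [0.5212, 0.4001, 0.2378]
tool_rot: [0.001, 0.996, 0.088, -0.003]
contact_force: [1.0, 0.1, -0.7]
gripper_width: 0.002
grasp_force: 0.0
```

```bash
python3 - <<'E'
from h import *
s=manip.state(); print(s["tool_pos"].round(4),s["gripper_width"],shift([.5242,.398,.184]))
E
```

```text
[0.5212 0.4001 0.2378] 0.0015713055447334678 [ 2.9  2.4 53.8]
```

Call:
{"fn": "move_arm", "kwargs": {"increments": [2.9,2.4,10,0,0,0,0,15,0,0,0,0,15,0,0,0,0,10,0,0,0,0,2,0,0,0,0,0,0,0,0,0,0,0,0]}}

```text
time: 49.47
tool_pos: [0.5259, 0.3969, 0.1896]
tool_rot: [-0.0, 0.996, 0.087, 0.0]
contact_force: [0.4, 0.5, 0.9]
gripper_width: -0.003
grasp_force: 0.0
```

Call:
{"fn": "move_arm", "kwargs": {"increments": [0,0,2,0,0,0,0,2,0,0,0,0,2,0,0,0,0,2,0,0,0,0,2,0,0,0,0,0,0,0]}}

```text
time: 49.97
tool_pos: [0.526, 0.3974, 0.1798]
tool_rot: [-0.0, 0.996, 0.087, 0.0]
contact_force: [-0.0, 0.4, 3.6]
gripper_width: -0.001
grasp_force: 1.3
```

Call:
{"fn": "move_arm", "kwargs": {"increments": [0,0,1.5,0,0,0,0,0,0,0,0,0,0,0,0]}}

```text
time: 50.22
tool_pos: [0.5261, 0.3974, 0.1786]
tool_rot: [-0.0, 0.996, 0.087, 0.0]
contact_force: [-0.2, -0.2, 3.0]
gripper_width: 0.002
grasp_force: 1.6
```

Call:
{"fn": "move_arm", "kwargs": {"increments": [0,0,1,0,0,0,0,0,0,0,0,0,0,0,0]}}

```text
time: 50.47
tool_pos: [0.526, 0.3974, 0.1774]
tool_rot: [-0.0, 0.996, 0.087, 0.0]
contact_force: [-0.6, 0.1, 4.0]
gripper_width: 0.002
grasp_force: 1.8
```

Call:
{"fn": "move_arm", "kwargs": {"increments": [0,0,2,0,0,0,0,1.5,0,0,0,0,1,0,0,0,0,0,0,0]}}

```text
time: 50.8
tool_pos: [0.5261, 0.3974, 0.174]
tool_rot: [-0.0, 0.996, 0.087, 0.0]
contact_force: [-1.4, -0.6, 9.0]
gripper_width: 0.003
grasp_force: 4.4
```

Call:
{"fn": "move_arm", "kwargs": {"increments": [0,0,1,0,0,0,0,0.5,0,0,0,0,0,0,0]}}

```text
time: 51.05
tool_pos: [0.5261, 0.3975, 0.1739]
tool_rot: [-0.0, 0.996, 0.087, 0.001]
contact_force: [-3.6, -2.4, 13.6]
gripper_width: -0.001
grasp_force: 6.7
```

Bottomed out; release and retreat, then check before handing in.

Call:
{"fn": "move_arm", "kwargs": {"increments": [0,0,-10,0,0,0,0,-30,0,0,0,0,-40,0,0,0,0,0,0,0,0,0,0,0,0,0,0,0,0,0,0,0,0,0,0,0,0,0,0,0]}}

```text
time: 51.72
tool_pos: [0.525, 0.3966, 0.2484]
tool_rot: [0.001, 0.996, 0.087, -0.002]
contact_force: [0.0, -0.0, 0.9]
gripper_width: 0.0
grasp_force: 0.0
```

```bash
python3 look2.py | grep -E "scene|side|^[0-9.]+ \["; python3 -c "
from plant import manip
print(manip.job_done())"
```

```text
51.7167 [0.525  0.3966 0.2484] toolz-> 209.6 [ 0.  -0.   0.9]
scene brown 586 [0.5069 0.0692] s,u [ 80.1 -42.3]
scene brown 589 [0.4351 0.023 ] s,u [  39.9 -117.6]
scene brown 343 [ 0.5774 -0.0148] s,u [-9.3 21.2]
scene brown 661 [0.5996 0.0344] s,u [38.  47.3]
scene brown 706 [0.6803 0.0409] s,u [ 38.1 128.3]
0 [368 313] [ 10 201 146]
20 [371 306] [  9 186  89]
40 [374 300] [  8 194  80]
side brown 2418 [0.5407 0.0279] s,u [ 36.3 -12. ]
the job is handed in; nothing more can be done
None
```

The job is handed in: I pressed the cap fully down, turned all four rounds onto the board browned side up, stood the turner back wholly on its mat and let go, then pressed the cap fully down once more; the hand-in call gave no verdict.

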